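Make up the machine's spares box

TASK

Make up the wooden spares box: put every loose black clamp block into its far compartment, and bring the steel scoop of wing nuts over, shut and level, with your fingers pinching its loose lid closed, stand it right beside the box, slide the lid aside and tip all the nuts into the compartment at the box's open end. Stand the empty scoop upright on the bench again with its lid fully shut, and last of all slide the plywood cover along the box's grooves until it is fully home. Leave the red notebook and the steel ring where they are.

Things in the scene. Friction and masses are not known exactly. Their poses are not given: they have to be found in the camera images.
- spares_box: Open light-wood box standing fixed on the bench, outside x = -74 to 82, y = -70 to 70, 57 mm high, inside floor 4 mm up; origin on the underside, z up. The end wall at -x (open end, towards the robot) is only 44 mm high. A 3 mm partition 40 mm high (x = -2 to 1) divides it into nut compartment (x = -68 to -2) and block compartment (x = 1 to 76), both y = -58 to 58 mm
- nut_bay (a point): centre of the floor of the box's wing nut compartment (66 x 116 mm, 40 mm deep), at the open end
- box_mouth (a point): middle of the top of the low end wall, where the cover enters (box x = -74, z = 44 mm). Along both long sides runs a groove: ledge 44 mm up, 7 mm high, backs at y = +-64 (flared to 68 at the mouth). Lips above it (51 to 57 mm up, y = 58 to 70) begin, chamfered, at x = -54, so the leading edge of the cover can be laid on the first 15 mm of the ledges and then slid in under the lips to the stop at x = 76 mm
- block_bay (a point): centre of the floor of the box's block compartment (75 x 116 mm, 40 mm deep), the far one; three blocks fit in a row along the box's y, 38 mm apart, with their long sides along y
- cover: Plywood panel, 148 (x) x 124 (y) x 5 mm, 110 g, flat on the bench at the start; either end may lead. Origin: centre of its underside. On top a pull bar across the middle, 10 mm (x) x 50 mm (y), from z = 5 to 20 mm: pinch it along x. Home in the box its origin lies at x = 2, y = 0, z = 44 mm of the box, x axes in line
- cover_pull (a point): middle of the pull bar on the cover, 13 mm above the middle of its underside
- scoop: Covered stainless parts scoop, 240 g, upright on the bench. Origin: underside of the body, which spans x = -53 to 58, y = -28 to 28 mm, z up to 33 mm with the lid. Polished floor 4 mm up (x = -50 to 10, y = -25 to 13, friction 0.2). Grip it across y at x = 0: 59 mm wide with the lid's flange (y = -28 to 31). z up
- scoop_lid (a joint): flat sliding lid, m: 0 shut (stop), grows towards the scoop's +y, 0.042 fully open, leaving the mouth clear. Loose (0.1 N): slides by itself if tilted sideways or jerked. A flange hangs from it outside the +y wall (shut: y = 28 to 31, z = 7 to 33, x = -22 to 22 mm of the scoop): a finger pressing it towards -y with the other on the -y wall keeps the lid shut and holds the scoop
- lid_pull (a point): black pull ridge on top of the lid, 40 mm along the scoop's x, 9 mm across y, 12 mm high (z = 33 to 45 mm above the scoop's underside); this point is its middle, moving with the lid; pinch it along the scoop's y
- scoop_handle (a point): middle of the scoop's upright black grip behind its -x end: 14 mm across y, x = -98 to -53, z = 14 to 44 mm in the scoop's frame; pinch it along y to lift and tip the scoop
- scoop_lip (a point): middle of the pouring lip, at x = 58, y = -6, z = 28 mm of the scoop, on top of a polished ramp of 25 degrees; the nuts slide out over it when the scoop is pitched nose (+x end) down by about 45 to 55 degrees
- nut_1: Grey M6 wing nut, 13 (x) x 33 (y) x 19 (z) mm, 12 g, standing in the scoop at the start; origin under its middle; may be absent
- nut_2: Grey M6 wing nut, 13 (x) x 33 (y) x 19 (z) mm, 12 g, standing in the scoop at the start; origin under its middle; may be absent
- nut_3: Grey M6 wing nut, 13 (x) x 33 (y) x 19 (z) mm, 12 g, standing in the scoop at the start; origin under its middle; may be absent
- nut_4: Grey M6 wing nut, 13 (x) x 33 (y) x 19 (z) mm, 12 g, standing in the scoop at the start; origin under its middle; may be absent
- clamp_1: Black clamp block, 22 (x) x 36 (y) x 19 mm, 50 g, lying on the bench; origin: centre of its underside; grip across x (22 mm); may be absent
- clamp_2: Black clamp block, 22 (x) x 36 (y) x 19 mm, 50 g, lying on the bench; origin: centre of its underside; grip across x (22 mm); may be absent
- clamp_3: Black clamp block, 22 (x) x 36 (y) x 19 mm, 50 g, lying on the bench; origin: centre of its underside; grip across x (22 mm); may be absent
- spacer_ring: flat steel spacer ring, 58 mm across, 10 mm high, to be left where it lies
- batch_book: red notebook, 148 x 109 x 15 mm, lying in front of the box, to be left where it lies
Mind the look-alikes: they are no part of the job. Leave any turquoise or white look-alike of the clamp_3 alone.

How it is judged:
By the outcome, as a careful person would: the job done as asked, in the order asked, and still so for the second after the job is handed in, with the robot touching nothing.
Of nut_1, nut_2, nut_3, nut_4 only 2 to 4 are there at a start; the rules pass over those that are not, and their reading is None.
Of clamp_1, clamp_2, clamp_3 only 1 to 3 are there at a start; the rules pass over those that are not, and their reading is None.
At some moment in a run one of clamp_1, clamp_2, clamp_3 may be knocked a few centimetres aside while the robot is not near it.
It also fails if it takes over 210 s, if anything falls off the work surface, if the arm or the gripper's body presses on something with over 40 N, if the wrist force passes 120 N, or if a joint passes its speed limit or range.

ROBOT

A 6-joint arm with a two-finger parallel gripper is mounted at the origin on a cart in front of the work surface, level with it; the furniture and walls round the work are solid. World frame = base frame: x ahead of the robot, y to its left, z up, the work surface at z = 0. Lengths are in m, angles in rad, forces in N, time in s.
With the tool pointing down it reaches from about 0.225 to 0.875 m from the base axis. Payload 3.4 kg.
Tool frame: the origin (TCP) lies at the very end of the fingers, on their centre line; the grasp point (between the pads) lies 19 mm behind it (manip.grasp_offset is the distance from the TCP to the grasp point, in m); x points along the fingers, y is the direction in which the jaws open and shut, and the axes are right-handed (so a half turn about x gives the same grasp; the last joint's range is limited). The gripper opens to 85 mm and grips with 20 to 120 N. Pads are 22 mm wide; open, the fingers measure 114 mm over their backs; the gripper's body (76 mm by 85 mm) begins 54 mm behind the grasp point. The pads swing forward as they close: fully open they stand 13 mm farther back than shut.
Start: joints at [-1.324, 0.276, 1.505, -0, 1.361, -0.121], TCP at [0.207, -0.537, 0.231] pointing down, gripper open.
Joint ranges: [-2.89, 2.89], [-0.75, 2.08], [0.22, 2.7], [-1.18, 4.32], [0.11, 2.71], [-2.7, 2.7]. Speed limits (rad/s): [2.57, 2.57, 3.14, 3.14, 3.14, 3.14].

INTERFACE

Orientations are given as a unit quaternion [w, x, y, z].
In Python, from rig import manip gives the robot as it stands.
- The arm moves only by the tool step_arm, never from a script. Its argument "increments" is a list of rows, each an object with "grip": the opening, from 0 (shut) to 1 (fully open); "delta_pos": the shift along the world's x, y, z in m, a list of three; "twist": the turn about the world's z in degrees. A call has 1 to 10 rows; each row shifts and turns the commanded pose from where the row before left it; what a row does not reach is not made up. A row lasts 1/12 s, in which the tool goes at most 41.7 mm and 7.16 degrees, less where a joint would pass 70% of its speed; a pose out of reach is approached as far as the arm can. A call with a gripper value outside its range is refused whole. The fingers move at their own pace and stop on an object; "force" is the grip in N (left out, the last holds). Time passes only in rows, so rows that do not move let the fingers close. It gives the time, the measured TCP pose, the force and the opening at its end, in the units of the state.
- manip.get_state(): the state, without advancing time (a new reading comes with each control period).
- manip.get_image(name): name is "scene" or "top"; returns a dict with "img" (420x560x3 uint8, red, green, blue), "fx", "fy", "cx", "cy" (pixels), "rvec" (rotation vector, rad) and "tvec" (3), from world to camera coordinates, as OpenCV has them. Camera axes: x right, y down, z forward; pixel columns grow to the right and rows downward; lengths in m; the calibration is good to about 2 mm. A picture is of the moment at which its call begins. There is no depth.
- manip.sign_off(): hands the job in, once; it reports no verdict.
The state is a dict: "clock": time; "qpos": joint angles; "qd": joint speeds; "effort": joint torques, N m; "position": TCP position; "ee_rot": TCP orientation; "contact_force": force on the tool from outside, world axes, zero at the start; "moment": the same for the moment, N m; "width": finger opening in m.
Only numpy, scipy, OpenCV 4.12 (cv2) and the standard library are available. Lean on these libraries where they do the work, as an engineer would, in place of code of your own. Each camera call takes 0.05 s, during which the arm holds its last target. There are 200 camera calls.

## Working session

There is one attempt and no reset: what is moved stays moved. The work goes in short steps, Python scripts to look and compute and a tool call to move; the robot and the scene stay as the last step left them, time stands still between calls to the robot, and variables do not carry over. Pictures are saved under pics/ and viewed, about 12 in all and at most 16, crops included, and the job is handed in when it is done.

Besides the shell and the picture viewer there is one more tool, called after "Call:" as name(argument=value, ...), one argument or row to a line, values as JSON. step_arm: Moves the arm, as the interface text tells. Its arguments: {"type":"object","properties":{"increments":{"type":"array"},"force":{"type":"number"}},"required":["increments"]}

```bash
ls; mkdir -p pics; cat > h.py <<'E'
import numpy as np, cv2
from rig import manip
def cam(n):
    d=manip.get_image(n); return d
def save(n,f,crop=None,s=1):
    d=cam(n); im=d["img"][:,:,::-1]
    if crop: x0,y0,x1,y1=crop; im=im[y0:y1,x0:x1]
    im=cv2.resize(im,None,fx=s,fy=s,interpolation=cv2.INTER_CUBIC); cv2.imwrite(f,im); 
    return d
def ray(d,u,v,z):
    R=cv2.Rodrigues(np.array(d["rvec"],float))[0]; t=np.array(d["tvec"],float).ravel()
    c=-R.T@t; r=R.T@np.array([(u-d["cx"])/d["fx"],(v-d["cy"])/d["fy"],1])
    return c+r*(z-c[2])/r[2]
def proj(d,p):
    R=cv2.Rodrigues(np.array(d["rvec"],float))[0]; q=R@np.array(p,float)+np.array(d["tvec"],float).ravel()
    return d["fx"]*q[0]/q[2]+d["cx"],d["fy"]*q[1]/q[2]+d["cy"]
E
python3 - <<'E'
from h import *
import pickle
a=save("top","pics/t0.png",None,1.42);b=save("scene","pics/s0.png",None,1.42)
pickle.dump((a,b),open("cal.pkl","wb"))
for d in(a,b):
    R=cv2.Rodrigues(np.array(d["rvec"],float))[0];print(d["fx"],d["cx"],d["cy"],-R.T@np.array(d["tvec"]).ravel(), R.round(2).tolist())
print(manip.get_state(),manip.grasp_offset)
E
```

```text
pics
524.9220350249243 277.6986718873031 208.3920024740922 [0.36748637 0.09021672 1.19084557] [[0.03, -1.0, -0.03], [-0.99, -0.02, -0.11], [0.11, 0.03, -0.99]]
480.3850598734097 284.92449306659046 208.53514159472869 [-0.22180149  0.77778522  0.53639254] [[-0.68, -0.73, -0.0], [-0.3, 0.29, -0.91], [0.66, -0.62, -0.42]]
{'clock': 0.1, 'qpos': array([-1.32399028e+00,  2.76498894e-01,  1.50602358e+00, -3.20278848e-06,
        1.36073743e+00, -1.21012621e-01]), 'qd': array([-1.76306306e-03, -2.23302236e-03, -4.91153416e-03, -8.11789918e-04,
        1.49598333e-05,  5.21135055e-04]), 'effort': array([ 1.60540436e-03, -4.17698729e+01, -2.46404296e+01, -9.71436930e-05,
        5.82041714e-03,  1.02962268e-06]), 'position': array([ 0.20662414, -0.53606131,  0.23053818]), 'ee_rot': array([-0.12872367, -0.6951439 , -0.12990012,  0.69522021]), 'contact_force': array([-0.41760153, -0.09338127, -0.30664704]), 'moment': array([0.007652  , 0.01707894, 0.02752937]), 'width': 0.08550249216313541} 0.0187
```

View pics/t0.png

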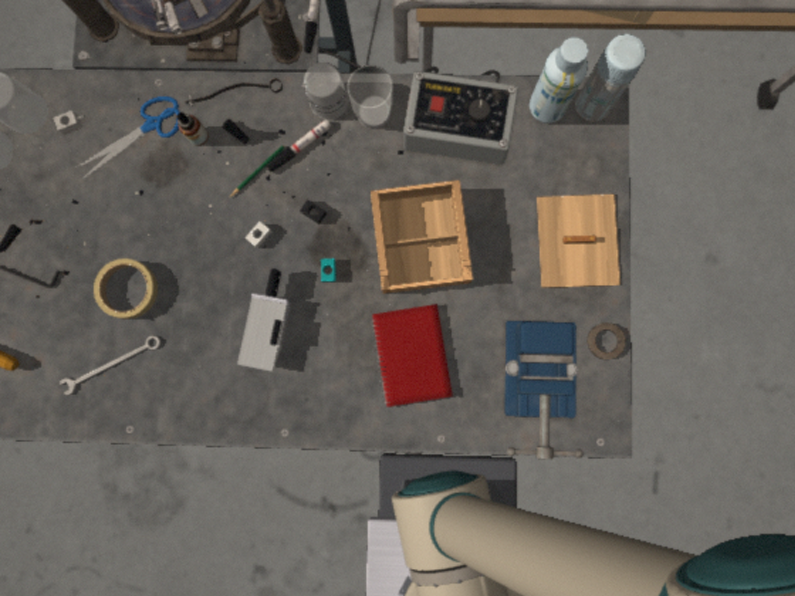

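View pics/s0.png

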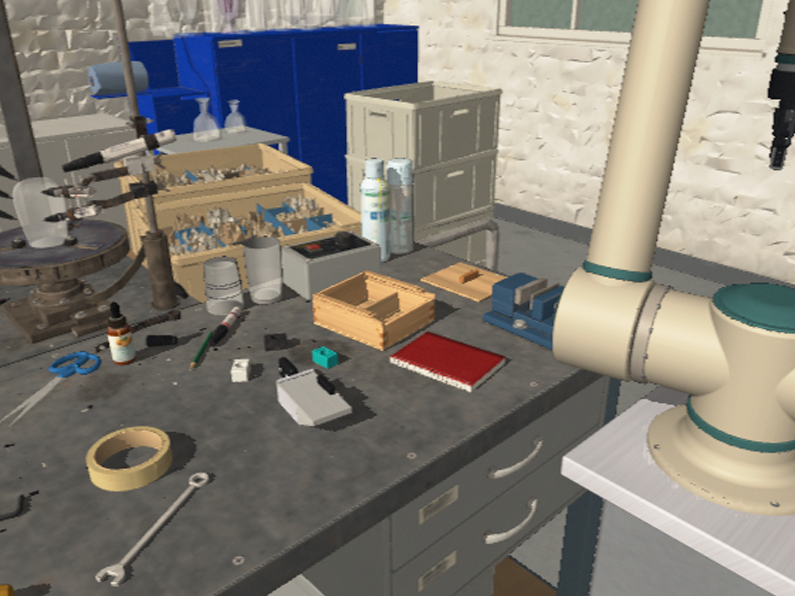

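View crops.

```bash
python3 - <<'E'
import pickle,cv2,numpy as np
a,b=pickle.load(open("cal.pkl","rb"))
im=a["img"][:,:,::-1]
cv2.imwrite("pics/t0a.png",cv2.resize(im[60:280,130:330],None,fx=3.6,fy=2.7*3.6/3.6,interpolation=cv2.INTER_CUBIC) if 0 else cv2.resize(im[60:275,110:340],None,fx=2.75,fy=2.75,interpolation=cv2.INTER_CUBIC))
cv2.imwrite("pics/t0b.png",cv2.resize(im[115:315,255:450],None,fx=3,fy=3,interpolation=cv2.INTER_CUBIC))
E
```

```text
(no output)
```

View pics/t0a.png

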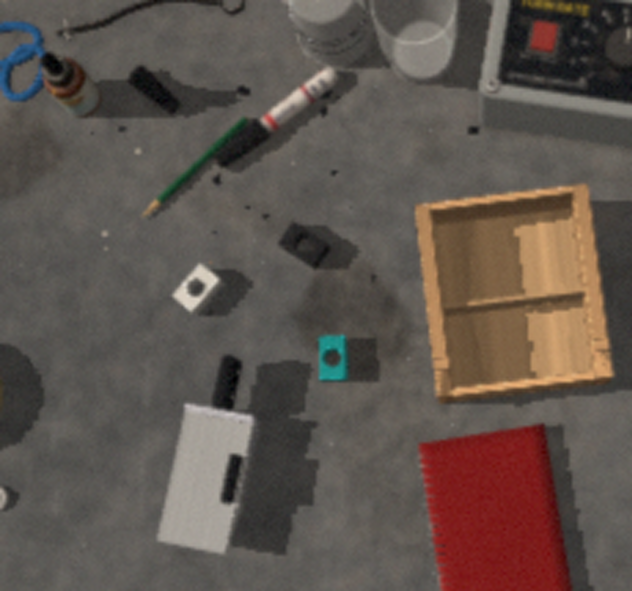

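View pics/t0b.png

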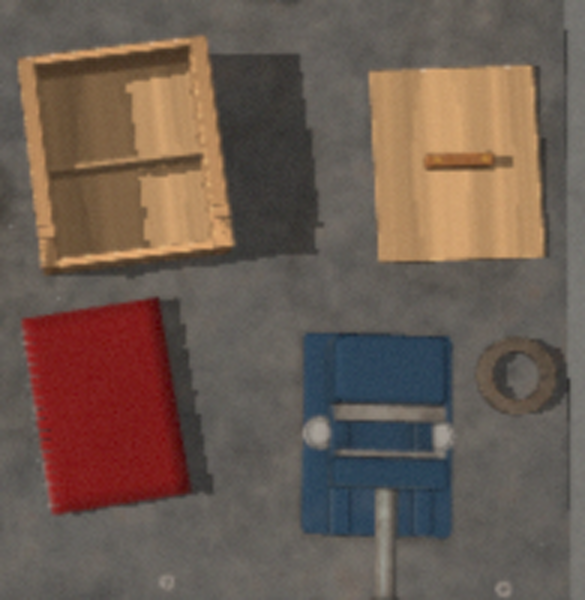

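```bash
cat > m.py <<'E'
from h import *
import pickle
from scipy.optimize import least_squares
a,b=pickle.load(open("cal.pkl","rb"))
A=lambda p:(110+p[0]/2.75,60+p[1]/2.75)
B=lambda p:(255+p[0]/3,115+p[1]/3)
def fit(d,obj,pix,g):
    def P(q): 
        c,s=np.cos(q[2]),np.sin(q[2]); return [(q[0]+c*x-s*y,q[1]+s*x+c*y,z) for x,y,z in np.array(obj)/1000.]
    r=least_squares(lambda q:(np.array([proj(d,p) for p in P(q)])-pix).ravel(),g)
    print((r.x[:2]*1000).round(1),np.degrees(r.x[2]).round(1),"res px",r.fun.round(1)); return r.x
E
cat > m0.py <<'E'
from m import *
o=[(82,70,57),(82,-70,57),(-74,70,44),(-74,-70,44)]
fit(a,o,[A(p) for p in[(416,206),(586,185),(437,399),(612,378)]],[.5,.1,0])
fit(a,o,[B(p) for p in[(19,60),(205,38),(42,271),(233,245)]],[.5,.1,0])
print("cover");fit(a,[(74,62,5),(74,-62,5),(-74,-62,5),(-74,62,5)],[B(p) for p in[(369,72),(534,66),(545,258),(378,262)]],[.5,-.1,0])
print(ray(a,*B((459,158)),.02))
print("scoop");fit(a,[(-53,-28,33),(-53,28,33),(58,28,33),(58,-28,33)],[A(p) for p in[(187,404),(253,414),(225,553),(158,541)]],[.4,.3,3.1])
print(ray(a,*A((232,478)),.045),ray(a,*A((232,357)),.044))
print("clamp");fit(a,[(-11,18,19),(-11,-18,19),(11,-18,19),(11,18,19)],[A(p) for p in[(280,247),(318,268),(329,243),(294,222)]],[.5,.3,0])
print("book",[ray(a,*B(p),.015).round(3) for p in[(22,319),(157,298),(190,490),(53,513)]])
print("turq",ray(a,*A((332,357)),.019),"white",ray(a,*A((197,288)),.019))
print("cap",ray(a,*A((155,90)),.01))
im=b["img"][:,:,::-1]; t=a["img"][:,:,::-1]
r=lambda i,s:cv2.resize(i,s,interpolation=cv2.INTER_CUBIC)
cv2.imwrite("pics/c.png",np.vstack([r(im[190:310,70:270],(700,420)),np.hstack([r(t[75:115,120:180],(350,233)),r(t[150:210,0:90],(350,233))])]))
E
python3 m0.py
```

```text
[586.1  85.8] 8.3 res px [-0.6 -0.   0.5 -0.1  0.2  0.  -0.2  0. ]
[586.1  85.5] 8.4 res px [-0.6 -0.   0.3 -0.6  0.4 -0.1 -0.1  0.7]
cover
[ 596.1 -165.9] 2.9 res px [ 0.3 -0.3 -0.3  0.  -0.2  0.1  0.3  0.3]
[ 0.59773672 -0.1646271   0.02      ]
scoop
[438.4 330. ] 171.1 res px [-0.4  0.1  0.   0.9  0.4 -0.4  0.  -0.6]
[0.4354886  0.30680995 0.045     ] [0.53315447 0.31133214 0.044     ]
clamp
[632.  259.2] -27.6 res px [-0.  -0.3 -0.2 -0.5  0.6  0.3 -0.3  0.5]
book [array([0.469, 0.16 , 0.015]), array([0.487, 0.059, 0.015]), array([0.345, 0.032, 0.015]), array([0.326, 0.133, 0.015])]
turq [0.53861477 0.23351555 0.019     ] white [0.59388258 0.34787433 0.019     ]
cap [0.76563802 0.39378075 0.01      ]
```

View pics/c.png

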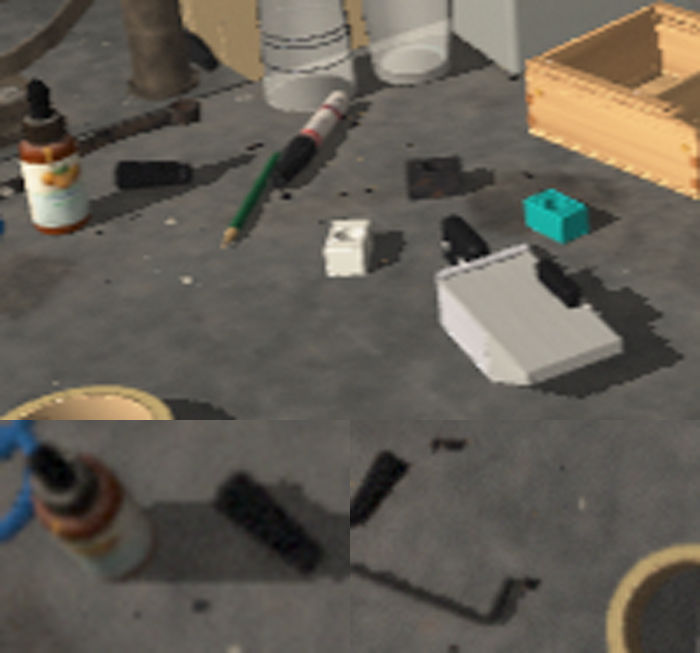

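```bash
cat >> h.py <<'E'
from scipy.spatial.transform import Rotation as Ro
def jaw():
    s=manip.get_state(); q=s["ee_rot"]; R=Ro.from_quat([q[1],q[2],q[3],q[0]]).as_matrix()
    return s,np.degrees(np.arctan2(R[1,1],R[0,1]))
def rel(x,y,yaw):
    s,j=jaw(); d=np.array([x,y])-s["position"][:2]
    t=(yaw-j+90)%180-90
    print("pos",s["position"].round(4),"jaw",round(j,1),"d",(d*1000).round(1),"twist",round(t,1),"q6",s["qpos"][5].round(2),"w",round(s["width"],4),"F",s["contact_force"].round(1),"clk",round(s["clock"],1))
E
python3 -c "
from h import *
rel(.632,.2592,-27.6)"
```

```text
pos [ 0.2066 -0.5361  0.2305] jaw -68.9 d [425.4 795.3] twist 41.3 q6 -0.12 w 0.0855 F [-0.4 -0.1 -0.3] clk 0.1
```

Call:
step_arm(
  increments=[
    {"grip": 0.6,"delta_pos": [0.017,0.0318,0],"twist": 1.65},
    {"grip": 0.6,"delta_pos": [0.017,0.0318,0],"twist": 1.65},
    {"grip": 0.6,"delta_pos": [0.017,0.0318,0],"twist": 1.65},
    {"grip": 0.6,"delta_pos": [0.017,0.0318,0],"twist": 1.65},
    {"grip": 0.6,"delta_pos": [0.017,0.0318,0],"twist": 1.65},
    {"grip": 0.6,"delta_pos": [0.017,0.0318,0],"twist": 1.65},
    {"grip": 0.6,"delta_pos": [0.017,0.0318,0],"twist": 1.65},
    {"grip": 0.6,"delta_pos": [0.017,0.0318,0],"twist": 1.65},
    {"grip": 0.6,"delta_pos": [0.017,0.0318,0],"twist": 1.65},
    {"grip": 0.6,"delta_pos": [0.017,0.0318,0],"twist": 1.65},
  ],
)

```text
clock: 0.93
position: [0.3769, -0.2168, 0.2311]
ee_rot: [-0.228, -0.669, -0.228, 0.669]
contact_force: [1.2, 0.1, -0.0]
width: 0.0512
```

Call:
step_arm(
  increments=[
    {"grip": 0.6,"delta_pos": [0.017,0.0318,0],"twist": 1.65},
    {"grip": 0.6,"delta_pos": [0.017,0.0318,0],"twist": 1.65},
    {"grip": 0.6,"delta_pos": [0.017,0.0318,0],"twist": 1.65},
    {"grip": 0.6,"delta_pos": [0.017,0.0318,0],"twist": 1.65},
    {"grip": 0.6,"delta_pos": [0.017,0.0318,0],"twist": 1.65},
    {"grip": 0.6,"delta_pos": [0.017,0.0318,0],"twist": 1.65},
    {"grip": 0.6,"delta_pos": [0.017,0.0318,0],"twist": 1.65},
    {"grip": 0.6,"delta_pos": [0.017,0.0318,0],"twist": 1.65},
    {"grip": 0.6,"delta_pos": [0.017,0.0318,0],"twist": 1.65},
    {"grip": 0.6,"delta_pos": [0.017,0.0318,0],"twist": 1.65},
  ],
)

```text
clock: 1.77
position: [0.547, 0.1012, 0.2309]
ee_rot: [-0.322, -0.629, -0.322, 0.63]
contact_force: [-0.1, -0.5, 0.4]
width: 0.0512
```

```bash
python3 -c "
from h import *
rel(.632,.2592,-27.6)
d=cam('top')
import pickle
a,b=pickle.load(open('cal.pkl','rb'))
df=cv2.absdiff(d['img'],a['img']).max(2)>40
print(df[130:165,200:245].sum())
im=d['img'][:,:,::-1]
cv2.imwrite('pics/t1.png',cv2.resize(im[60:275,110:340],None,fx=2.75,fy=2.75,interpolation=cv2.INTER_CUBIC))"
```

```text
pos [0.547  0.1012 0.2309] jaw -35.8 d [ 85. 158.] twist 8.2 q6 0.68 w 0.0512 F [-0.1 -0.5  0.4] clk 1.8
113
```

View pics/t1.png

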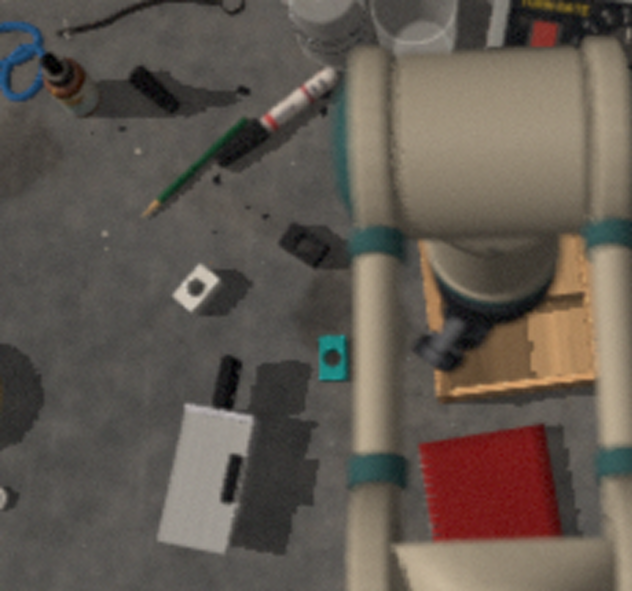

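Call:
step_arm(
  increments=[
    {"grip": 0.6,"delta_pos": [0.017,0.0316,0],"twist": 1.64},
    {"grip": 0.6,"delta_pos": [0.017,0.0316,0],"twist": 1.64},
    {"grip": 0.6,"delta_pos": [0.017,0.0316,0],"twist": 1.64},
    {"grip": 0.6,"delta_pos": [0.017,0.0316,0],"twist": 1.64},
    {"grip": 0.6,"delta_pos": [0.017,0.0316,0],"twist": 1.64},
    {"grip": 0.6,"delta_pos": [0,0,-0.035],"twist": 0},
    {"grip": 0.6,"delta_pos": [0,0,-0.035],"twist": 0},
    {"grip": 0.6,"delta_pos": [0,0,-0.035],"twist": 0},
    {"grip": 0.6,"delta_pos": [0,0,-0.035],"twist": 0},
    {"grip": 0.6,"delta_pos": [0,0,-0.035],"twist": 0},
  ],
)

```text
clock: 2.65
position: [0.6312, 0.2572, 0.0543]
ee_rot: [-0.366, -0.605, -0.366, 0.605]
contact_force: [0.3, -0.3, -0.7]
width: 0.051
```

```bash
python3 -c "
from h import *
rel(.632,.2592,-27.6)"
```

```text
pos [0.6312 0.2572 0.0543] jaw -27.7 d [0.8 2. ] twist 0.1 q6 0.77 w 0.051 F [ 0.3 -0.3 -0.7] clk 2.6
```

Call:
step_arm(
  increments=[
    {"grip": 0.6,"delta_pos": [0.001,0.002,-0.025],"twist": 0},
    {"grip": 0.6,"delta_pos": [0,0,-0.024],"twist": 0},
    {"grip": 0.6,"delta_pos": [0,0,0],"twist": 0},
    {"grip": 0.0,"delta_pos": [0,0,0],"twist": 0},
    {"grip": 0.0,"delta_pos": [0,0,0],"twist": 0},
    {"grip": 0.0,"delta_pos": [0,0,0],"twist": 0},
    {"grip": 0.0,"delta_pos": [0,0,0],"twist": 0},
    {"grip": 0.0,"delta_pos": [0,0,0.03],"twist": 0},
    {"grip": 0.0,"delta_pos": [0,0,0.04],"twist": 0},
    {"grip": 0.0,"delta_pos": [0,0,0.04],"twist": 0},
  ],
  force=50,
)

```text
clock: 3.48
position: [0.6321, 0.2592, 0.1187]
ee_rot: [-0.366, -0.605, -0.366, 0.606]
contact_force: [0.4, 1.2, -0.5]
width: 0.0203
```

```bash
python3 -c "
from h import *
rel(.6237,.0911,8.35)"
```

```text
pos [0.6321 0.2592 0.1187] jaw -27.7 d [  -8.4 -168.1] twist 36.1 q6 0.77 w 0.0203 F [ 0.4  1.2 -0.5] clk 3.5
```

Call:
step_arm(
  increments=[
    {"grip": 0.0,"delta_pos": [-0.0014,-0.028,0],"twist": 6},
    {"grip": 0.0,"delta_pos": [-0.0014,-0.028,0],"twist": 6},
    {"grip": 0.0,"delta_pos": [-0.0014,-0.028,0],"twist": 6},
    {"grip": 0.0,"delta_pos": [-0.0014,-0.028,0],"twist": 6},
    {"grip": 0.0,"delta_pos": [-0.0014,-0.028,0],"twist": 6},
    {"grip": 0.0,"delta_pos": [-0.0014,-0.028,0],"twist": 6},
    {"grip": 0.0,"delta_pos": [0,0,-0.03],"twist": 0},
    {"grip": 0.0,"delta_pos": [0,0,-0.03],"twist": 0},
    {"grip": 0.0,"delta_pos": [0,0,0],"twist": 0},
  ],
)

```text
clock: 4.23
position: [0.6206, 0.0904, 0.0537]
ee_rot: [0.532, 0.461, 0.537, -0.465]
contact_force: [-1.4, -0.7, -2.2]
width: 0.0204
```

```bash
python3 -c "
from h import *
rel(.6237,.0911,8.35)"
```

```text
pos [0.6206 0.0904 0.0537] jaw 8.2 d [3.1 0.7] twist 0.2 q6 -0.11 w 0.0204 F [-1.4 -0.7 -2.2] clk 4.2
```

Call:
step_arm(
  increments=[
    {"grip": 0.0,"delta_pos": [0.002,0,-0.02],"twist": 0},
    {"grip": 0.0,"delta_pos": [0,0,-0.021],"twist": 0},
    {"grip": 0.0,"delta_pos": [0,0,0],"twist": 0},
    {"grip": 0.4,"delta_pos": [0,0,0],"twist": 0},
    {"grip": 0.4,"delta_pos": [0,0,0],"twist": 0},
    {"grip": 0.4,"delta_pos": [0,0,0.03],"twist": 0},
    {"grip": 0.4,"delta_pos": [0,0,0.04],"twist": 0},
    {"grip": 0.4,"delta_pos": [0,0,0.04],"twist": 0},
    {"grip": 1.0,"delta_pos": [-0.01,0.02,0.04],"twist": 0},
    {"grip": 1.0,"delta_pos": [-0.02,0.03,0.01],"twist": 0},
  ],
)

```text
clock: 5.07
position: [0.6038, 0.1384, 0.1822]
ee_rot: [0.539, 0.468, 0.529, -0.459]
contact_force: [1.8, 1.4, 0.5]
width: 0.0573
```

```bash
python3 -c "
from h import *
rel(.4384,.330,81.1)"
```

```text
pos [0.6038 0.1384 0.1822] jaw 8.1 d [-165.4  191.6] twist 73.0 q6 -0.03 w 0.0573 F [1.8 1.4 0.5] clk 5.1
```

Call:
step_arm(
  increments=[
    {"grip": 1.0,"delta_pos": [-0.011,0.0125,0],"twist": -6.7},
    {"grip": 1.0,"delta_pos": [-0.011,0.0125,0],"twist": -6.7},
    {"grip": 1.0,"delta_pos": [-0.011,0.0125,0],"twist": -6.7},
    {"grip": 1.0,"delta_pos": [-0.011,0.0125,0],"twist": -6.7},
    {"grip": 1.0,"delta_pos": [-0.011,0.0125,0],"twist": -6.7},
    {"grip": 1.0,"delta_pos": [-0.011,0.0125,0],"twist": -6.7},
    {"grip": 1.0,"delta_pos": [-0.011,0.0125,0],"twist": -6.7},
    {"grip": 1.0,"delta_pos": [-0.011,0.0125,0],"twist": -6.7},
    {"grip": 1.0,"delta_pos": [-0.011,0.0125,0],"twist": -6.7},
    {"grip": 1.0,"delta_pos": [-0.011,0.0125,0],"twist": -6.7},
  ],
)

```text
clock: 5.9
position: [0.4873, 0.2657, 0.1753]
ee_rot: [0.189, 0.683, 0.189, -0.68]
contact_force: [0.4, -0.2, 0.1]
width: 0.0853
```

Call:
step_arm(
  increments=[
    {"grip": 1.0,"delta_pos": [-0.011,0.0125,0],"twist": -6.7},
    {"grip": 1.0,"delta_pos": [-0.011,0.0125,0],"twist": -6.7},
    {"grip": 1.0,"delta_pos": [-0.011,0.0125,0],"twist": -6.7},
    {"grip": 1.0,"delta_pos": [-0.011,0.0125,0],"twist": -6.7},
    {"grip": 1.0,"delta_pos": [-0.011,0.0125,0],"twist": -6.7},
    {"grip": 1.0,"delta_pos": [0,0,-0.02],"twist": -6.5},
    {"grip": 1.0,"delta_pos": [0,0,-0.03],"twist": 0},
    {"grip": 1.0,"delta_pos": [0,0,-0.02],"twist": 0},
    {"grip": 1.0,"delta_pos": [0,0,0],"twist": 0},
  ],
)

```text
clock: 6.65
position: [0.4301, 0.3262, 0.1012]
ee_rot: [0.053, -0.704, 0.055, 0.706]
contact_force: [-0.0, -0.5, -0.5]
width: 0.085
```

```bash
python3 - <<'E'
from h import *
rel(.4382,.3285,81.1)
d=save("scene","pics/s1.png",(140,200,340,330),3.5)
print([ [round(v) for v in ((proj(d,p)[0]-140)*3.5,(proj(d,p)[1]-200)*3.5)] for p in [(.4382,.3285,0),(.4382,.3285,.033)]])
E
```

```text
pos [0.4301 0.3262 0.1012] jaw -98.7 d [8.1 2.3] twist -0.2 q6 2.24 w 0.085 F [-0.  -0.5 -0.5] clk 6.7
[[286, 315], [283, 265]]
```

View pics/s1.png

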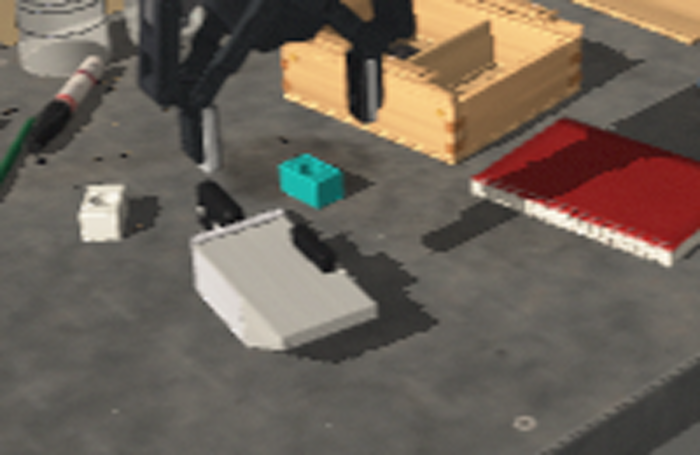

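Call:
step_arm(
  increments=[
    {"grip": 1.0,"delta_pos": [0.008,0.002,-0.03],"twist": 0},
    {"grip": 1.0,"delta_pos": [0,0,-0.03],"twist": 0},
    {"grip": 1.0,"delta_pos": [0,0,-0.025],"twist": 0},
    {"grip": 1.0,"delta_pos": [0,0,-0.011],"twist": 0},
    {"grip": 1.0,"delta_pos": [0,0,0],"twist": 0},
  ],
  force=60,
)

```text
clock: 7.12
position: [0.4404, 0.329, 0.0065]
ee_rot: [0.054, -0.705, 0.054, 0.705]
contact_force: [-0.3, -0.4, 0.1]
width: 0.0854
```

```bash
python3 - <<'E'
from h import *
rel(.4382,.3285,81.1)
E
```

```text
pos [0.4404 0.329  0.0065] jaw -98.7 d [-2.2 -0.5] twist -0.2 q6 2.24 w 0.0854 F [-0.3 -0.4  0.1] clk 7.1
```

Call:
step_arm(
  increments=[
    {"grip": 0.85,"delta_pos": [-0.001,0,-0.001],"twist": 0},
    {"grip": 0.8,"delta_pos": [0,0,0],"twist": 0},
    {"grip": 0.75,"delta_pos": [0,0,0],"twist": 0},
    {"grip": 0.7,"delta_pos": [0,0,0],"twist": 0},
    {"grip": 0.6,"delta_pos": [0,0,0],"twist": 0},
    {"grip": 0.3,"delta_pos": [0,0,0],"twist": 0},
    {"grip": 0.0,"delta_pos": [0,0,0],"twist": 0},
    {"grip": 0.0,"delta_pos": [0,0,0],"twist": 0},
    {"grip": 0.0,"delta_pos": [0,0,0.01],"twist": 0},
    {"grip": 0.0,"delta_pos": [0,0,0.02],"twist": 0},
  ],
)

```text
clock: 7.95
position: [0.4371, 0.3279, 0.0346]
ee_rot: [0.053, -0.703, 0.055, 0.707]
contact_force: [-0.2, 0.0, -3.8]
width: 0.0576
```

```bash
python3 - <<'E'
from h import *
rel(.612,.23,8.35)
d=save("scene","pics/s2.png",(140,200,340,330),3.5)
E
```

```text
pos [0.4371 0.3279 0.0346] jaw -98.7 d [174.9 -97.9] twist -72.9 q6 2.24 w 0.0576 F [-0.2  0.  -3.8] clk 8.0
```

View pics/s2.png

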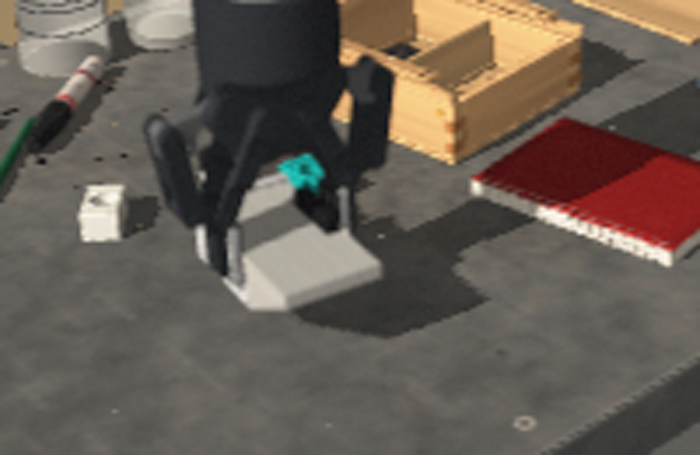

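Call:
step_arm(
  increments=[
    {"grip": 0.0,"delta_pos": [0,0,0.02],"twist": 0},
    {"grip": 0.0,"delta_pos": [0,0,0.03],"twist": 0},
    {"grip": 0.0,"delta_pos": [0,0,0.03],"twist": 1},
    {"grip": 0.0,"delta_pos": [0.004,-0.002,0],"twist": 3},
    {"grip": 0.0,"delta_pos": [0.0075,-0.0041,0],"twist": 4.5},
    {"grip": 0.0,"delta_pos": [0.0075,-0.0041,0],"twist": 4.5},
    {"grip": 0.0,"delta_pos": [0.0075,-0.0041,0],"twist": 4.5},
    {"grip": 0.0,"delta_pos": [0.0075,-0.0041,0],"twist": 4.5},
    {"grip": 0.0,"delta_pos": [0.0075,-0.0041,0],"twist": 4.5},
    {"grip": 0.0,"delta_pos": [0.0075,-0.0041,0],"twist": 4.5},
  ],
)

```text
clock: 8.83
position: [0.4881, 0.3021, 0.1154]
ee_rot: [-0.138, -0.693, -0.138, 0.694]
contact_force: [-0.4, -0.5, -3.3]
width: 0.0578
```

Call:
step_arm(
  increments=[
    {"grip": 0.0,"delta_pos": [0.0075,-0.0041,0],"twist": 4.5},
    {"grip": 0.0,"delta_pos": [0.0075,-0.0041,0],"twist": 4.5},
    {"grip": 0.0,"delta_pos": [0.0075,-0.0041,0],"twist": 4.5},
    {"grip": 0.0,"delta_pos": [0.0075,-0.0041,0],"twist": 4.5},
    {"grip": 0.0,"delta_pos": [0.0075,-0.0041,0],"twist": 4.5},
    {"grip": 0.0,"delta_pos": [0.0075,-0.0041,0],"twist": 4.5},
    {"grip": 0.0,"delta_pos": [0.0075,-0.0041,0],"twist": 4.5},
    {"grip": 0.0,"delta_pos": [0.0075,-0.0041,0],"twist": 4.5},
    {"grip": 0.0,"delta_pos": [0.0075,-0.0041,0],"twist": 4.5},
    {"grip": 0.0,"delta_pos": [0.0075,-0.0041,0],"twist": 4.5},
  ],
)

```text
clock: 9.67
position: [0.5631, 0.2611, 0.1153]
ee_rot: [-0.393, -0.588, -0.393, 0.588]
contact_force: [0.1, 0.7, -4.3]
width: 0.0574
```

```bash
python3 - <<'E'
from h import *
rel(.6175,.2325,8.35)
E
```

```text
pos [0.5631 0.2611 0.1153] jaw -22.5 d [ 54.4 -28.6] twist 30.8 q6 0.71 w 0.0574 F [ 0.1  0.7 -4.3] clk 9.7
```

Call:
step_arm(
  increments=[
    {"grip": 0.0,"delta_pos": [0.0068,-0.0036,0],"twist": 3.85},
    {"grip": 0.0,"delta_pos": [0.0068,-0.0036,0],"twist": 3.85},
    {"grip": 0.0,"delta_pos": [0.0068,-0.0036,0],"twist": 3.85},
    {"grip": 0.0,"delta_pos": [0.0068,-0.0036,0],"twist": 3.85},
    {"grip": 0.0,"delta_pos": [0.0068,-0.0036,0],"twist": 3.85},
    {"grip": 0.0,"delta_pos": [0.0068,-0.0036,0],"twist": 3.85},
    {"grip": 0.0,"delta_pos": [0.0068,-0.0036,0],"twist": 3.85},
    {"grip": 0.0,"delta_pos": [0.0068,-0.0036,0],"twist": 3.85},
    {"grip": 0.0,"delta_pos": [0,0,-0.02],"twist": 0},
    {"grip": 0.0,"delta_pos": [0,0,-0.025],"twist": 0},
  ],
)

```text
clock: 10.5
position: [0.6201, 0.2329, 0.0724]
ee_rot: [0.535, 0.465, 0.533, -0.462]
contact_force: [0.3, 0.3, -3.9]
width: 0.0576
```

```bash
python3 - <<'E'
from h import *
rel(.6175,.2325,8.35)
d=cam("top"); im=d["img"][:,:,::-1]
s=cam("scene")["img"][:,:,::-1]
r=lambda i,f:cv2.resize(i,None,fx=f,fy=f,interpolation=cv2.INTER_CUBIC)
cv2.imwrite("pics/c2.png",np.hstack([r(im[100:230,130:290],2.5),r(s[170:300,140:300],2.5)]))
E
```

```text
pos [0.6201 0.2329 0.0724] jaw 8.1 d [-2.6 -0.4] twist 0.3 q6 0.11 w 0.0576 F [ 0.3  0.3 -3.9] clk 10.5
```

View pics/c2.png

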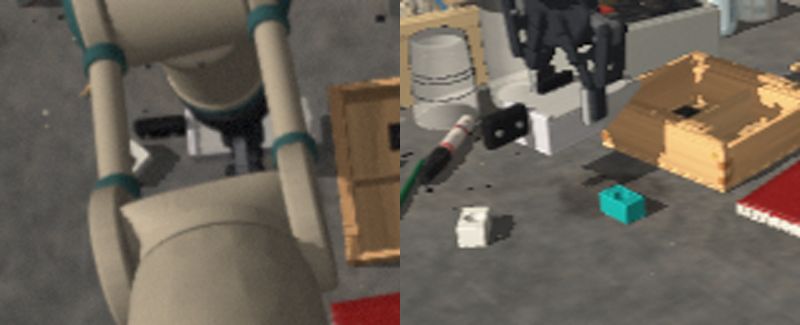

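Call:
step_arm(
  increments=[
    {"grip": 0.0,"delta_pos": [0,0,-0.025],"twist": 0},
    {"grip": 0.0,"delta_pos": [0,0,-0.025],"twist": 0},
    {"grip": 0.0,"delta_pos": [0,0,-0.01],"twist": 0},
    {"grip": 0.0,"delta_pos": [0,0,-0.004],"twist": 0},
    {"grip": 0.0,"delta_pos": [0,0,0],"twist": 0},
  ],
)

```text
clock: 11.02
position: [0.6172, 0.2326, 0.0084]
ee_rot: [0.534, 0.463, 0.534, -0.464]
contact_force: [0.0, -0.0, -3.3]
width: 0.0574
```

Call:
step_arm(
  increments=[
    {"grip": 0.0,"delta_pos": [0,0,-0.001],"twist": 0},
    {"grip": 0.0,"delta_pos": [0,0,-0.001],"twist": 0},
    {"grip": 0.0,"delta_pos": [0,0,-0.001],"twist": 0},
    {"grip": 0.0,"delta_pos": [0,0,0],"twist": 0},
  ],
)

```text
clock: 11.35
position: [0.6181, 0.2329, 0.0078]
ee_rot: [0.535, 0.464, 0.534, -0.463]
contact_force: [-5.7, -2.3, 13.7]
width: 0.0578
```

Call:
step_arm(
  increments=[
    {"grip": 0.0,"delta_pos": [0,0,0.001],"twist": 0},
    {"grip": 0.7,"delta_pos": [0,0,0],"twist": 0},
    {"grip": 0.74,"delta_pos": [0,0,0],"twist": 0},
    {"grip": 0.8,"delta_pos": [0,0,0],"twist": 0},
    {"grip": 0.8,"delta_pos": [0,0,0.015],"twist": 0},
    {"grip": 0.8,"delta_pos": [0,0,0.03],"twist": 0},
    {"grip": 0.6,"delta_pos": [0,0,0.03],"twist": 0},
    {"grip": 0.6,"delta_pos": [0,0,0.03],"twist": 0},
    {"grip": 0.5,"delta_pos": [-0.04,0,0.01],"twist": 0},
    {"grip": 0.5,"delta_pos": [-0.04,0,0.01],"twist": 0},
  ],
)

```text
clock: 12.18
position: [0.5404, 0.2331, 0.1316]
ee_rot: [0.535, 0.466, 0.532, -0.462]
contact_force: [-1.5, 0.2, 0.8]
width: 0.0426
```

Call:
step_arm(
  increments=[
    {"grip": 0.5,"delta_pos": [-0.04,-0.0,0],"twist": 0},
    {"grip": 0.5,"delta_pos": [-0.04,-0.0,0],"twist": 0},
    {"grip": 0.5,"delta_pos": [-0.04,-0.0,0],"twist": 0},
    {"grip": 0.5,"delta_pos": [0,0,0],"twist": 0},
  ],
)

```text
clock: 12.52
position: [0.4077, 0.2312, 0.1287]
ee_rot: [0.532, 0.46, 0.537, -0.466]
contact_force: [-0.4, -0.2, -0.3]
width: 0.0427
```

```bash
python3 - <<'E'
from h import *
rel(.6175,.2325,8.35)
d=cam("top"); im=d["img"][:,:,::-1]
cv2.imwrite("pics/t2.png",cv2.resize(im[90:240,150:350],None,fx=4,fy=4,interpolation=cv2.INTER_CUBIC))
E
```

```text
pos [0.4077 0.2312 0.1287] jaw 8.2 d [209.8   1.3] twist 0.2 q6 0.22 w 0.0427 F [-0.4 -0.2 -0.3] clk 12.5
```

View pics/t2.png

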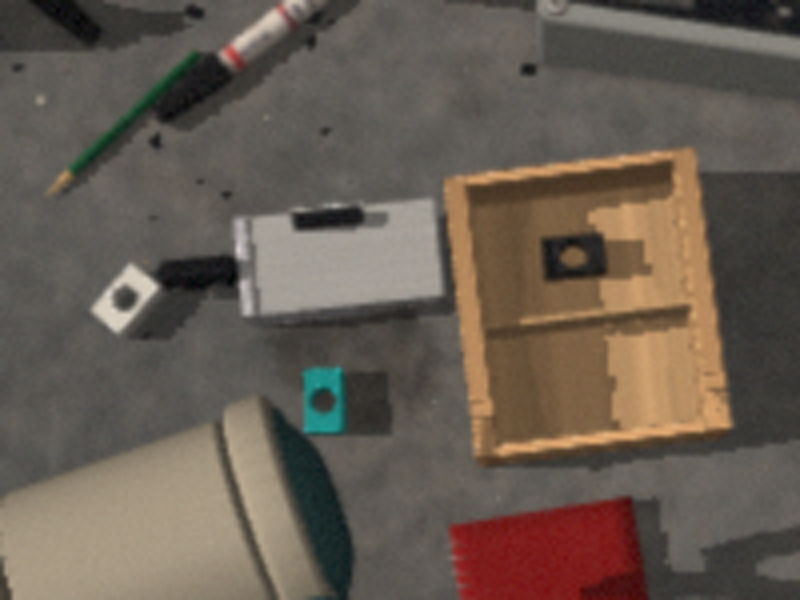

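```bash
python3 - <<'E'
from m import *
C=lambda p:(150+p[0]/4,90+p[1]/4)
q=fit(a,[(-53,-28,33),(-53,28,33),(58,28,33),(58,-28,33)],[C(p) for p in[(245,318),(237,218),(435,198),(447,296)]],[.6,.23,-1.4])
def loc(p):
    p=p[:2]-q[:2];c,s=np.cos(q[2]),np.sin(q[2]);return np.array([c*p[0]+s*p[1],-s*p[0]+c*p[1]])*1000
r=ray(a,*C((328,216)),.045);h=ray(a,*C((158,273)),.044)
print(r,loc(r),h,loc(h))
print("ridge ends",loc(ray(a,*C((294,219)),.045)),loc(ray(a,*C((363,214)),.045)))
rel(r[0],r[1],8.35)
E
```

```text
[617.1 227.1] -82.6 res px [ 0.6 -0.4  0.4  0.4 -0.2  0.1 -0.8 -0.1]
[0.63823759 0.23126425 0.045     ] [-1.4570526  21.47042345] [0.60411241 0.32540852 0.044     ] [-99.20076294  -0.29739968]
ridge ends [-20.55055215  21.83450578] [18.12793336 20.47848522]
pos [0.4129 0.2322 0.1295] jaw 8.2 d [225.3  -0.9] twist 0.2 q6 0.22 w 0.0428 F [1.1 0.4 1.1] clk 12.6
```

Call:
step_arm(
  increments=[
    {"grip": 0.45,"delta_pos": [0.0375,0,0],"twist": 0},
    {"grip": 0.45,"delta_pos": [0.0375,0,0],"twist": 0},
    {"grip": 0.45,"delta_pos": [0.0375,0,0],"twist": 0},
    {"grip": 0.45,"delta_pos": [0.0375,0,0],"twist": 0},
    {"grip": 0.45,"delta_pos": [0.0375,0,0],"twist": 0},
    {"grip": 0.45,"delta_pos": [0.0375,0,0],"twist": 0},
    {"grip": 0.45,"delta_pos": [0,0,-0.03],"twist": 0},
    {"grip": 0.45,"delta_pos": [0,0,-0.03],"twist": 0},
    {"grip": 0.45,"delta_pos": [0,0,0],"twist": 0},
    {"grip": 0.45,"delta_pos": [0,0,0],"twist": 0},
  ],
  force=20,
)

```text
clock: 13.4
position: [0.6422, 0.2322, 0.0675]
ee_rot: [0.533, 0.462, 0.535, -0.465]
contact_force: [0.5, 0.4, 1.0]
width: 0.0385
```

```bash
python3 - <<'E'
from h import *
rel(.6385,.231,8)
E
```

```text
pos [0.6422 0.2322 0.0675] jaw 8.0 d [-3.7 -1.2] twist -0.0 q6 0.1 w 0.0385 F [0.5 0.4 1. ] clk 13.4
```

Call:
step_arm(
  increments=[
    {"grip": 0.45,"delta_pos": [-0.0035,-0.001,-0.015],"twist": 0},
    {"grip": 0.45,"delta_pos": [0,0,-0.014],"twist": 0},
    {"grip": 0.4,"delta_pos": [0,0,0],"twist": 0},
    {"grip": 0.3,"delta_pos": [0,0,0],"twist": 0},
    {"grip": 0.2,"delta_pos": [0,0,0],"twist": 0},
    {"grip": 0.15,"delta_pos": [0,0,0],"twist": 0},
    {"grip": 0.08,"delta_pos": [0,0,0],"twist": 0},
    {"grip": 0.0,"delta_pos": [0,0,0],"twist": 0},
    {"grip": 0.0,"delta_pos": [0,0,0],"twist": 0},
  ],
)

```text
clock: 14.15
position: [0.6404, 0.2321, 0.0425]
ee_rot: [0.535, 0.465, 0.533, -0.463]
contact_force: [0.1, -0.1, 6.2]
width: 0.0079
```

Call:
step_arm(
  increments=[
    {"grip": 0.0,"delta_pos": [0.005,0.0007,0],"twist": 0},
    {"grip": 0.0,"delta_pos": [0.005,0.0007,0],"twist": 0},
    {"grip": 0.0,"delta_pos": [0.005,0.0007,0],"twist": 0},
    {"grip": 0.0,"delta_pos": [0.005,0.0007,0],"twist": 0},
    {"grip": 0.0,"delta_pos": [0.005,0.0007,0],"twist": 0},
    {"grip": 0.0,"delta_pos": [0.005,0.0007,0],"twist": 0},
    {"grip": 0.0,"delta_pos": [0.005,0.0007,0],"twist": 0},
    {"grip": 0.0,"delta_pos": [0.004,0.0006,0],"twist": 0},
    {"grip": 0.0,"delta_pos": [0,0,0],"twist": 0},
  ],
)

```text
clock: 14.9
position: [0.6795, 0.2372, 0.0409]
ee_rot: [0.534, 0.464, 0.534, -0.463]
contact_force: [1.0, -0.4, 4.2]
width: 0.0078
```

Call:
step_arm(
  increments=[
    {"grip": 0.0,"delta_pos": [0.0015,0.0002,0.001],"twist": 0},
    {"grip": 0.0,"delta_pos": [0.0015,0.0002,0],"twist": 0},
    {"grip": 0.0,"delta_pos": [0,0,0],"twist": 0},
  ],
)

```text
clock: 15.15
position: [0.6812, 0.2375, 0.0415]
ee_rot: [0.534, 0.463, 0.534, -0.464]
contact_force: [1.0, -1.1, 2.4]
width: 0.0076
```

Call:
step_arm(
  increments=[
    {"grip": 0.0,"delta_pos": [0.0015,0.0002,0],"twist": 0},
    {"grip": 0.0,"delta_pos": [0,0,0],"twist": 0},
    {"grip": 0.2,"delta_pos": [0,0,0],"twist": 0},
    {"grip": 0.3,"delta_pos": [0,0,0],"twist": 0},
    {"grip": 0.3,"delta_pos": [0,0,0.02],"twist": 0},
    {"grip": 0.3,"delta_pos": [0,0,0.03],"twist": 0},
    {"grip": 0.3,"delta_pos": [0,0,0.03],"twist": 0},
    {"grip": 0.3,"delta_pos": [-0.03,0.02,0],"twist": 0},
    {"grip": 0.3,"delta_pos": [-0.03,0.02,0],"twist": 0},
    {"grip": 0.3,"delta_pos": [-0.02,0.03,0],"twist": 0},
  ],
)

```text
clock: 15.98
position: [0.6003, 0.3066, 0.122]
ee_rot: [0.533, 0.463, 0.534, -0.465]
contact_force: [-0.6, 0.0, -0.8]
width: 0.0257
```

Call:
step_arm(
  increments=[
    {"grip": 0.3,"delta_pos": [-0.04,0.01,0],"twist": 0},
    {"grip": 0.3,"delta_pos": [-0.04,0,0],"twist": 0},
    {"grip": 0.3,"delta_pos": [-0.04,0,0],"twist": 0},
    {"grip": 0.3,"delta_pos": [-0.04,0,0],"twist": 0},
    {"grip": 0.3,"delta_pos": [0,0,0],"twist": 0},
  ],
)

```text
clock: 16.4
position: [0.4322, 0.3161, 0.1203]
ee_rot: [0.532, 0.459, 0.537, -0.466]
contact_force: [0.1, -1.5, -0.4]
width: 0.0257
```

```bash
python3 - <<'E'
from h import *
rel(.6038,.3175,8)
d=cam("top"); im=d["img"][:,:,::-1]
cv2.imwrite("pics/t3.png",cv2.resize(im[90:240,150:350],None,fx=4,fy=4,interpolation=cv2.INTER_CUBIC))
E
```

```text
pos [0.4322 0.3161 0.1203] jaw 8.2 d [171.6   1.4] twist -0.2 q6 0.36 w 0.0257 F [ 0.1 -1.5 -0.4] clk 16.4
```

View pics/t3.png

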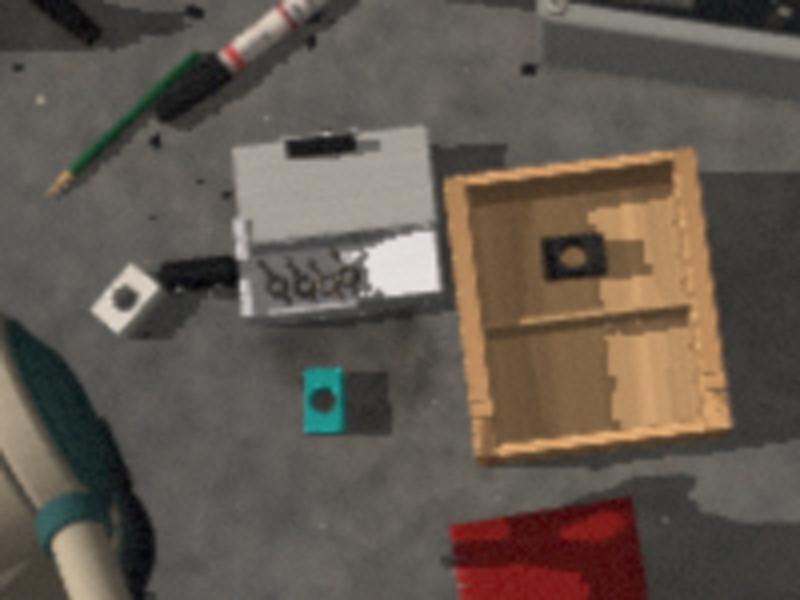

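Call:
step_arm(
  increments=[
    {"grip": 0.5,"delta_pos": [0.0344,0.0014,0],"twist": 0},
    {"grip": 0.5,"delta_pos": [0.0344,0.0014,0],"twist": 0},
    {"grip": 0.5,"delta_pos": [0.0344,0.0014,0],"twist": 0},
    {"grip": 0.5,"delta_pos": [0.0344,0.0014,0],"twist": 0},
    {"grip": 0.5,"delta_pos": [0.0344,0.0014,0],"twist": 0},
    {"grip": 0.5,"delta_pos": [0,0,-0.03],"twist": 0},
    {"grip": 0.5,"delta_pos": [0,0,-0.03],"twist": 0},
    {"grip": 0.5,"delta_pos": [0,0,0],"twist": 0},
    {"grip": 0.5,"delta_pos": [0,0,0],"twist": 0},
  ],
  force=120,
)

```text
clock: 17.2
position: [0.6141, 0.324, 0.0594]
ee_rot: [0.533, 0.462, 0.535, -0.465]
contact_force: [-0.5, -0.4, 0.6]
width: 0.0426
```

```bash
python3 - <<'E'
from h import *
rel(.6042,.323,8)
E
```

```text
pos [0.6141 0.324  0.0594] jaw 8.0 d [-9.9 -1. ] twist -0.0 q6 0.25 w 0.0426 F [-0.5 -0.4  0.6] clk 17.2
```

Call:
step_arm(
  increments=[
    {"grip": 0.5,"delta_pos": [-0.01,-0.001,-0.01],"twist": 0},
    {"grip": 0.5,"delta_pos": [0,0,-0.016],"twist": 0},
    {"grip": 0.4,"delta_pos": [0,0,0],"twist": 0},
    {"grip": 0.3,"delta_pos": [0,0,0],"twist": 0},
    {"grip": 0.25,"delta_pos": [0,0,0],"twist": 0},
    {"grip": 0.2,"delta_pos": [0,0,0],"twist": 0},
    {"grip": 0.15,"delta_pos": [0,0,0],"twist": 0},
    {"grip": 0.1,"delta_pos": [0,0,0],"twist": 0},
    {"grip": 0.0,"delta_pos": [0,0,0],"twist": 0},
    {"grip": 0.0,"delta_pos": [0,0,0],"twist": 0},
  ],
)

```text
clock: 18.03
position: [0.6056, 0.3249, 0.0373]
ee_rot: [0.534, 0.465, 0.534, -0.462]
contact_force: [0.3, 1.9, 6.4]
width: 0.0082
```

Call:
step_arm(
  increments=[
    {"grip": 0.0,"delta_pos": [0,0,0.003],"twist": 0},
    {"grip": 0.0,"delta_pos": [0,0,0.003],"twist": 0},
    {"grip": 0.0,"delta_pos": [0,0,0.003],"twist": 0},
    {"grip": 0.0,"delta_pos": [0,0,0],"twist": 0},
  ],
)

```text
clock: 18.37
position: [0.6043, 0.3236, 0.0445]
ee_rot: [0.534, 0.463, 0.534, -0.464]
contact_force: [-0.6, 1.1, -3.4]
width: 0.0087
```

```bash
python3 - <<'E'
from h import *
rel(.6042,.323,8)
print(manip.get_state()["moment"])
s=cam("scene")["img"][:,:,::-1]
cv2.imwrite("pics/s3.png",cv2.resize(s[160:300,150:310],None,fx=4,fy=4,interpolation=cv2.INTER_CUBIC))
E
```

```text
pos [0.6043 0.3236 0.0445] jaw 8.1 d [-0.1 -0.6] twist -0.1 q6 0.25 w 0.0087 F [-0.6  1.1 -3.4] clk 18.4
[ 0.21246909  0.09900224 -0.03969426]
```

View pics/s3.png

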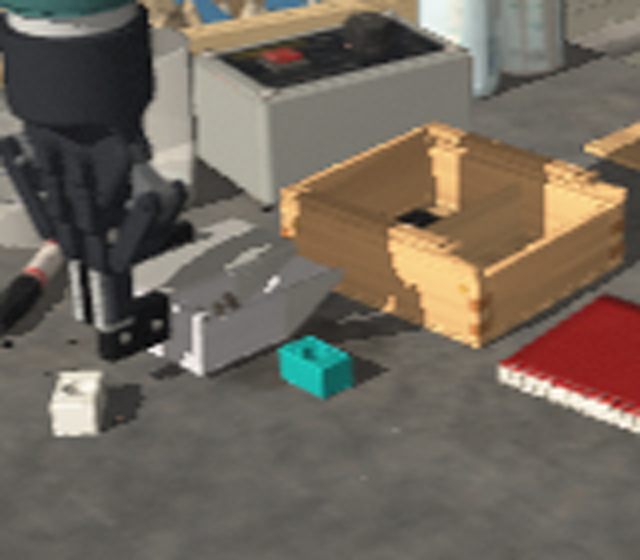

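Call:
step_arm(
  increments=[
    {"grip": 0.0,"delta_pos": [0,0,0.006],"twist": 0},
    {"grip": 0.0,"delta_pos": [0,0,0.012],"twist": 0},
    {"grip": 0.0,"delta_pos": [0,0,0.015],"twist": 0},
    {"grip": 0.0,"delta_pos": [0,0,0.015],"twist": 0},
    {"grip": 0.0,"delta_pos": [0,0,0.015],"twist": 0},
    {"grip": 0.0,"delta_pos": [0,0,0.015],"twist": 0},
    {"grip": 0.0,"delta_pos": [0,0,0.015],"twist": 0},
    {"grip": 0.0,"delta_pos": [0,0,0.015],"twist": 0},
    {"grip": 0.0,"delta_pos": [0,0,0.012],"twist": 0},
    {"grip": 0.0,"delta_pos": [0,0,0.006],"twist": 0},
  ],
)

```text
clock: 19.25
position: [0.6054, 0.3242, 0.1737]
ee_rot: [0.535, 0.465, 0.533, -0.462]
contact_force: [-0.2, 0.3, -3.8]
width: 0.0084
```

```bash
python3 - <<'E'
from h import *
rel(.5361,.1712,8)
s=cam("scene")["img"][:,:,::-1]
t=cam("top")["img"][:,:,::-1]
r=lambda i:cv2.resize(i,None,fx=2.5,fy=2.5,interpolation=cv2.INTER_CUBIC)
cv2.imwrite("pics/s4.png",np.hstack([r(s[140:300,150:310]),r(t[90:250,160:320])]))
E
```

```text
pos [0.6054 0.3242 0.1737] jaw 8.1 d [ -69.3 -153. ] twist -0.1 q6 0.25 w 0.0084 F [-0.2  0.3 -3.8] clk 19.2
```

View pics/s4.png

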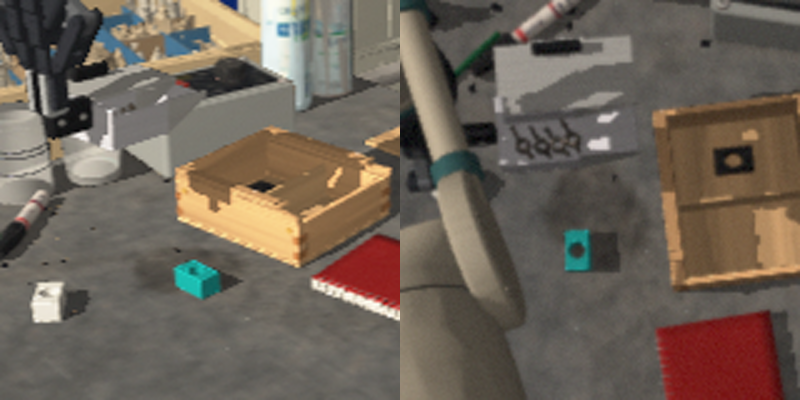

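Call:
step_arm(
  increments=[
    {"grip": 0.0,"delta_pos": [-0.001,-0.003,0],"twist": 0},
    {"grip": 0.0,"delta_pos": [-0.002,-0.006,0],"twist": 0},
    {"grip": 0.0,"delta_pos": [-0.004,-0.009,0],"twist": 0},
    {"grip": 0.0,"delta_pos": [-0.004,-0.009,0],"twist": 0},
    {"grip": 0.0,"delta_pos": [-0.004,-0.009,0],"twist": 0},
    {"grip": 0.0,"delta_pos": [-0.004,-0.009,0],"twist": 0},
    {"grip": 0.0,"delta_pos": [-0.004,-0.009,0],"twist": 0},
    {"grip": 0.0,"delta_pos": [-0.004,-0.009,0],"twist": 0},
    {"grip": 0.0,"delta_pos": [-0.004,-0.009,0],"twist": 0},
    {"grip": 0.0,"delta_pos": [-0.004,-0.009,0],"twist": 0},
  ],
)

```text
clock: 20.18
position: [0.5692, 0.2418, 0.1709]
ee_rot: [0.534, 0.464, 0.534, -0.463]
contact_force: [-0.5, -0.5, -3.8]
width: 0.0085
```

Call:
step_arm(
  increments=[
    {"grip": 0.0,"delta_pos": [-0.004,-0.009,0],"twist": 0},
    {"grip": 0.0,"delta_pos": [-0.004,-0.009,0],"twist": 0},
    {"grip": 0.0,"delta_pos": [-0.004,-0.009,0],"twist": 0},
    {"grip": 0.0,"delta_pos": [-0.004,-0.009,0],"twist": 0},
    {"grip": 0.0,"delta_pos": [-0.004,-0.009,0],"twist": 0},
    {"grip": 0.0,"delta_pos": [-0.004,-0.009,0],"twist": 0},
    {"grip": 0.0,"delta_pos": [-0.004,-0.008,0],"twist": 0},
    {"grip": 0.0,"delta_pos": [-0.003,-0.005,0],"twist": 0},
    {"grip": 0.0,"delta_pos": [-0.001,-0.002,0],"twist": 0},
    {"grip": 0.0,"delta_pos": [0,0,0],"twist": 0},
  ],
)

```text
clock: 21.02
position: [0.5374, 0.1733, 0.1708]
ee_rot: [0.534, 0.464, 0.534, -0.464]
contact_force: [-0.2, 1.0, -3.5]
width: 0.0085
```

```bash
python3 - <<'E'
from h import *
rel(.5361,.1712,8)
E
```

```text
pos [0.5374 0.1733 0.1708] jaw 8.0 d [-1.3 -2.1] twist -0.0 q6 0.05 w 0.0085 F [-0.2  1.  -3.5] clk 21.0
```

Call:
step_arm(
  increments=[
    {"grip": 0.0,"delta_pos": [-0.001,-0.002,0],"twist": 0},
    {"grip": 0.0,"delta_pos": [0,0,0],"twist": 0},
  ],
  force=40,
)

```text
clock: 21.18
position: [0.5367, 0.1718, 0.1707]
ee_rot: [0.534, 0.464, 0.534, -0.463]
contact_force: [-1.0, 0.2, -4.1]
width: 0.0083
```

```bash
cat > lip.py <<'E'
from h import *
s,j=jaw();print(s["position"].round(4),s["moment"].round(3),s["contact_force"].round(1),s["width"])
a=cam("scene")["img"]; t=cam("top")["img"]
import sys
r=lambda i:cv2.resize(i[:,:,::-1],None,fx=2.5,fy=2.5,interpolation=cv2.INTER_CUBIC)
cv2.imwrite("pics/%s.png"%sys.argv[1],np.hstack([r(a[130:290,170:330]),r(t[90:250,190:350])]))
E
python3 lip.py l1
```

```text
[0.5367 0.1718 0.1707] [0.248 0.012 0.028] [-1.   0.2 -4.1] 0.008349007423681784
```

Call:
step_arm(
  increments=[
    {"grip": 0.0,"delta_pos": [0,0,0],"twist": 0},
    {"grip": 0.0,"delta_pos": [0,0,0],"twist": 0},
    {"grip": 0.0,"delta_pos": [0,0,0],"twist": 0},
  ],
  force=20,
)

```text
clock: 21.53
position: [0.5367, 0.172, 0.1706]
ee_rot: [0.534, 0.463, 0.534, -0.463]
contact_force: [0.0, 0.6, -2.8]
width: 0.0085
```

```bash
python3 lip.py l2
```

```text
[0.5367 0.172  0.1706] [0.3   0.096 0.016] [ 0.   0.6 -2.8] 0.008485162259830346
```

Call:
step_arm(
  increments=[
    {"grip": 0.0,"delta_pos": [0,0,0],"twist": 0},
    {"grip": 0.0,"delta_pos": [0,0,0],"twist": 0},
    {"grip": 0.0,"delta_pos": [0,0,0],"twist": 0},
    {"grip": 0.0,"delta_pos": [0,0,0],"twist": 0},
    {"grip": 0.0,"delta_pos": [0,0,0],"twist": 0},
    {"grip": 0.0,"delta_pos": [0,0,0],"twist": 0},
  ],
)

```text
clock: 22.13
position: [0.5367, 0.1718, 0.1707]
ee_rot: [0.534, 0.464, 0.534, -0.464]
contact_force: [0.1, -0.5, -2.9]
width: 0.0086
```

```bash
python3 lip.py l3; python3 - <<'E'
import cv2
i=[cv2.imread(f"pics/l{k}.png") for k in(1,2,3)]
for k in(1,2):
    d=cv2.absdiff(i[k],i[0]).max(2)>40; print(d[:,:400].sum()/6.25,d[:,400:].sum()/6.25)
E
```

```text
[0.5367 0.1718 0.1707] [ 0.22   0.056 -0.016] [ 0.1 -0.5 -2.9] 0.008603103957442505
24.64 3.2
15.52 10.08
```

Call:
step_arm(
  increments=[
    {"grip": 0.08,"delta_pos": [0,0,0],"twist": 0},
    {"grip": 0.09,"delta_pos": [0,0,0],"twist": 0},
    {"grip": 0.095,"delta_pos": [0,0,0],"twist": 0},
    {"grip": 0.1,"delta_pos": [0,0,0],"twist": 0},
    {"grip": 0.1,"delta_pos": [0,0,0],"twist": 0},
  ],
)

```text
clock: 22.65
position: [0.5366, 0.1718, 0.1707]
ee_rot: [0.534, 0.464, 0.534, -0.464]
contact_force: [-0.4, -0.7, -4.3]
width: 0.0089
```

```bash
cat >> lip.py <<'E'
i=cv2.imread("pics/l1.png");k=cv2.imread("pics/%s.png"%sys.argv[1])
d=cv2.absdiff(i,k).max(2)>40; print(d[:,:400].sum()/6.25,d[:,400:].sum()/6.25)
E
python3 lip.py l4
```

```text
[0.5366 0.1718 0.1707] [ 0.262  0.1   -0.005] [-0.4 -0.7 -4.3] 0.008898911775037911
6.4 6.08
```

Call:
step_arm(
  increments=[
    {"grip": 0.105,"delta_pos": [0,0,0],"twist": 0},
    {"grip": 0.11,"delta_pos": [0,0,0],"twist": 0},
    {"grip": 0.11,"delta_pos": [0,0,0],"twist": 0},
  ],
)

```text
clock: 23.0
position: [0.5367, 0.1718, 0.1707]
ee_rot: [0.534, 0.464, 0.534, -0.464]
contact_force: [-0.5, 0.0, -4.1]
width: 0.0101
```

```bash
python3 lip.py l5
```

```text
[0.5367 0.1718 0.1707] [0.252 0.093 0.013] [-0.5  0.  -4.1] 0.010067728445157917
11.68 12.8
```

Call:
step_arm(
  increments=[
    {"grip": 0.115,"delta_pos": [0,0,0],"twist": 0},
    {"grip": 0.12,"delta_pos": [0,0,0],"twist": 0},
  ],
)

```text
clock: 23.27
position: [0.5367, 0.1718, 0.1707]
ee_rot: [0.534, 0.464, 0.534, -0.463]
contact_force: [0.5, -0.2, -3.4]
width: 0.0103
```

```bash
python3 lip.py l6
```

```text
[0.5367 0.1718 0.1707] [0.232 0.107 0.026] [ 0.5 -0.2 -3.4] 0.010260319367100163
37.6 17.76
```

Call:
step_arm(
  increments=[
    {"grip": 0.125,"delta_pos": [0,0,0],"twist": 0},
    {"grip": 0.13,"delta_pos": [0,0,0],"twist": 0},
  ],
)

```text
clock: 23.53
position: [0.5367, 0.1718, 0.1707]
ee_rot: [0.534, 0.464, 0.534, -0.464]
contact_force: [-0.3, 0.3, -4.0]
width: 0.0113
```

```bash
python3 lip.py l7
```

```text
[0.5367 0.1718 0.1707] [ 0.276  0.056 -0.037] [-0.3  0.3 -4. ] 0.01134202436450158
81.6 18.88
```

Call:
step_arm(
  increments=[
    {"grip": 0.135,"delta_pos": [0,0,0],"twist": 0},
    {"grip": 0.14,"delta_pos": [0,0,0],"twist": 0},
  ],
)

```text
clock: 23.8
position: [0.5367, 0.1718, 0.1707]
ee_rot: [0.534, 0.464, 0.534, -0.464]
contact_force: [-0.7, -0.0, -4.4]
width: 0.0121
```

```bash
python3 lip.py l8
```

```text
[0.5367 0.1718 0.1707] [ 0.298  0.052 -0.016] [-0.7 -0.  -4.4] 0.01210212142208144
118.88 20.8
```

Call:
step_arm(
  increments=[
    {"grip": 0.145,"delta_pos": [0,0,0],"twist": 0},
    {"grip": 0.145,"delta_pos": [0,0,0],"twist": 0},
    {"grip": 0.145,"delta_pos": [0,0,0],"twist": 0},
  ],
)

```text
clock: 24.15
position: [0.5367, 0.1718, 0.1707]
ee_rot: [0.534, 0.464, 0.534, -0.464]
contact_force: [-0.2, 1.0, -3.9]
width: 0.0124
```

```bash
python3 lip.py l9
```

```text
[0.5367 0.1718 0.1707] [ 0.194  0.026 -0.035] [-0.2  1.  -3.9] 0.012386869059740534
968.96 1203.2
```

Call:
step_arm(
  increments=[
    {"grip": 0.15,"delta_pos": [0,0,0],"twist": 0},
    {"grip": 0.15,"delta_pos": [0,0,0],"twist": 0},
  ],
)

```text
clock: 24.42
position: [0.5367, 0.1718, 0.1707]
ee_rot: [0.534, 0.464, 0.534, -0.464]
contact_force: [1.3, 4.1, -0.8]
width: 0.013
```

```bash
python3 lip.py l10
```

```text
[0.5367 0.1718 0.1707] [ 0.706 -0.162  0.091] [ 1.3  4.1 -0.8] 0.012951719106855629
1920.48 1772.32
```

View pics/l10.png

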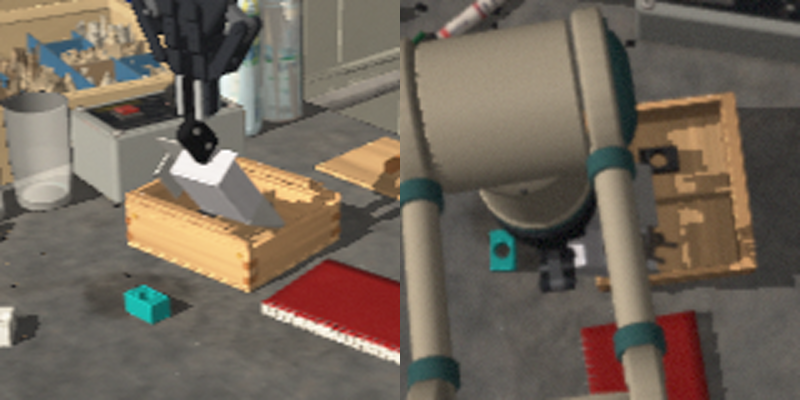

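Call:
step_arm(
  increments=[
    {"grip": 0.15,"delta_pos": [0,0,0],"twist": 0},
    {"grip": 0.15,"delta_pos": [0,0,0],"twist": 0},
    {"grip": 0.0,"delta_pos": [0,0,0],"twist": 0},
    {"grip": 0.0,"delta_pos": [0,0,0],"twist": 0},
    {"grip": 0.0,"delta_pos": [0,0,0.003],"twist": 0},
    {"grip": 0.0,"delta_pos": [0,0,0.006],"twist": 0},
    {"grip": 0.0,"delta_pos": [0,0,0.008],"twist": 0},
    {"grip": 0.0,"delta_pos": [0,0,0.008],"twist": 0},
    {"grip": 0.0,"delta_pos": [0,0,0.005],"twist": 0},
    {"grip": 0.0,"delta_pos": [0,0,0],"twist": 0},
  ],
  force=60,
)

```text
clock: 25.35
position: [0.5377, 0.1718, 0.2025]
ee_rot: [0.535, 0.464, 0.533, -0.463]
contact_force: [-0.2, -0.4, -2.2]
width: 0.0107
```

Call:
step_arm(
  increments=[
    {"grip": 0.0,"delta_pos": [0,0,0.01],"twist": 0},
    {"grip": 0.0,"delta_pos": [0,0,0.015],"twist": 0},
    {"grip": 0.0,"delta_pos": [0,0,0.02],"twist": 0},
    {"grip": 0.0,"delta_pos": [0,0,0.02],"twist": 0},
    {"grip": 0.0,"delta_pos": [0,0,0.015],"twist": 0},
    {"grip": 0.0,"delta_pos": [0,0,0],"twist": 0},
    {"grip": 0.0,"delta_pos": [0,0,0],"twist": 0},
  ],
)

```text
clock: 25.93
position: [0.5369, 0.1718, 0.2815]
ee_rot: [0.534, 0.464, 0.534, -0.463]
contact_force: [-0.4, 0.9, -3.1]
width: 0.0107
```

```bash
python3 lip.py l11
```

```text
[0.5369 0.1718 0.2815] [0.073 0.036 0.002] [-0.4  0.9 -3.1] 0.01069722387406152
2046.08 7196.96
```

Call:
step_arm(
  increments=[
    {"grip": 0.0,"delta_pos": [0.002,0.005,0],"twist": 0},
    {"grip": 0.0,"delta_pos": [0.005,0.01,0],"twist": 0},
    {"grip": 0.0,"delta_pos": [0.007,0.012,0],"twist": 0},
    {"grip": 0.0,"delta_pos": [0.007,0.012,0],"twist": 0},
    {"grip": 0.0,"delta_pos": [0.007,0.012,0],"twist": 0},
    {"grip": 0.0,"delta_pos": [0.007,0.012,0],"twist": 0},
    {"grip": 0.0,"delta_pos": [0.007,0.012,0],"twist": 0},
    {"grip": 0.0,"delta_pos": [0.007,0.012,0],"twist": 0},
    {"grip": 0.0,"delta_pos": [0.007,0.01,0],"twist": 0},
    {"grip": 0.0,"delta_pos": [0.007,0.005,0],"twist": 0},
  ],
)

```text
clock: 26.87
position: [0.6004, 0.2766, 0.28]
ee_rot: [0.534, 0.463, 0.535, -0.463]
contact_force: [-0.7, 0.2, -3.1]
width: 0.0105
```

Call:
step_arm(
  increments=[
    {"grip": 0.0,"delta_pos": [0.005,0.0,0],"twist": 0},
    {"grip": 0.0,"delta_pos": [0.002,0,0],"twist": 0},
    {"grip": 0.0,"delta_pos": [0,0,-0.01],"twist": 0},
    {"grip": 0.0,"delta_pos": [0,0,-0.02],"twist": 0},
    {"grip": 0.0,"delta_pos": [0,0,-0.02],"twist": 0},
    {"grip": 0.0,"delta_pos": [0,0,-0.02],"twist": 0},
    {"grip": 0.0,"delta_pos": [0,0,-0.02],"twist": 0},
    {"grip": 0.0,"delta_pos": [0,0,-0.01],"twist": 0},
    {"grip": 0.0,"delta_pos": [0,0,0],"twist": 0},
  ],
)

```text
clock: 27.62
position: [0.6044, 0.2726, 0.1774]
ee_rot: [0.533, 0.462, 0.535, -0.466]
contact_force: [-0.9, 0.2, -4.0]
width: 0.0106
```

```bash
python3 - <<'E'
from h import *
rel(.604,.324,8)
a=cam("scene")["img"]; t=cam("top")["img"]
r=lambda i:cv2.resize(i[:,:,::-1],None,fx=2.5,fy=2.5,interpolation=cv2.INTER_CUBIC)
cv2.imwrite("pics/p1.png",np.hstack([r(a[130:290,150:310]),r(t[90:250,190:350])]))
E
```

```text
pos [0.6044 0.2726 0.1774] jaw 8.0 d [-0.4 51.4] twist -0.0 q6 0.18 w 0.0106 F [-0.9  0.2 -4. ] clk 27.6
```

View pics/p1.png

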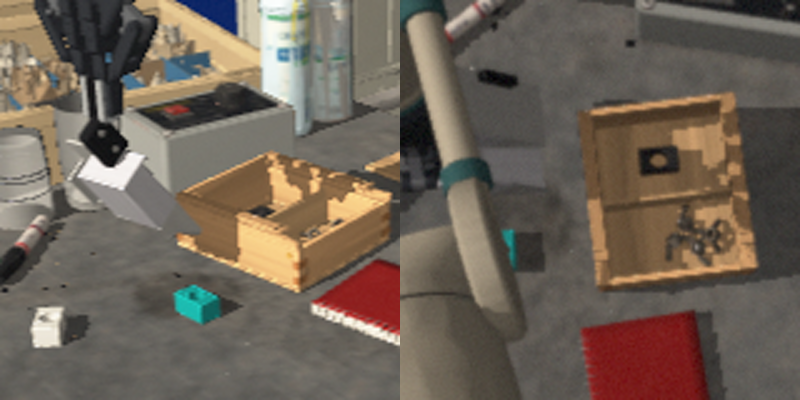

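Call:
step_arm(
  increments=[
    {"grip": 0.0,"delta_pos": [0.003,0,-0.01],"twist": 0},
    {"grip": 0.0,"delta_pos": [0.003,0,-0.015],"twist": 0},
    {"grip": 0.0,"delta_pos": [0,0,-0.015],"twist": 0},
    {"grip": 0.0,"delta_pos": [0,0,-0.01],"twist": 0},
    {"grip": 0.0,"delta_pos": [0,0,0],"twist": 0},
  ],
  force=30,
)

```text
clock: 28.13
position: [0.6118, 0.2736, 0.129]
ee_rot: [0.533, 0.463, 0.535, -0.464]
contact_force: [-0.0, 0.0, -3.1]
width: 0.011
```

Call:
step_arm(
  increments=[
    {"grip": 0.0,"delta_pos": [0,0,-0.005],"twist": 0},
    {"grip": 0.0,"delta_pos": [0,0,-0.003],"twist": 0},
    {"grip": 0.0,"delta_pos": [0,0,0],"twist": 0},
  ],
)

```text
clock: 28.38
position: [0.6132, 0.2744, 0.1236]
ee_rot: [0.534, 0.464, 0.534, -0.463]
contact_force: [-0.5, 1.2, -0.7]
width: 0.0106
```

Call:
step_arm(
  increments=[
    {"grip": 0.0,"delta_pos": [-0.0006,0.004,-0.004],"twist": 0},
    {"grip": 0.0,"delta_pos": [-0.0006,0.004,-0.004],"twist": 0},
    {"grip": 0.0,"delta_pos": [-0.0006,0.004,-0.004],"twist": 0},
    {"grip": 0.0,"delta_pos": [-0.0006,0.004,-0.004],"twist": 0},
    {"grip": 0.0,"delta_pos": [-0.0006,0.004,-0.004],"twist": 0},
    {"grip": 0.0,"delta_pos": [0,0,0],"twist": 0},
  ],
  force=20,
)

```text
clock: 28.88
position: [0.6091, 0.2953, 0.102]
ee_rot: [0.534, 0.463, 0.535, -0.463]
contact_force: [-2.0, 4.1, 5.3]
width: 0.0107
```

```bash
python3 -c "
from h import *
rel(.604,.3235,8); print(manip.get_state()['moment'])"
```

```text
pos [0.6091 0.2953 0.102 ] jaw 8.1 d [-5.1 28.2] twist -0.1 q6 0.21 w 0.0107 F [-2.   4.1  5.3] clk 28.9
[ 0.44559253  0.17156402 -0.00746454]
```

Pivoting works with small forces; continue.

Call:
step_arm(
  increments=[
    {"grip": 0.0,"delta_pos": [-0.0006,0.003,-0.005],"twist": 0},
    {"grip": 0.0,"delta_pos": [-0.0006,0.003,-0.005],"twist": 0},
    {"grip": 0.0,"delta_pos": [-0.0006,0.003,-0.005],"twist": 0},
    {"grip": 0.0,"delta_pos": [-0.0006,0.003,-0.005],"twist": 0},
    {"grip": 0.0,"delta_pos": [-0.0006,0.003,-0.005],"twist": 0},
    {"grip": 0.0,"delta_pos": [-0.0006,0.003,-0.005],"twist": 0},
    {"grip": 0.0,"delta_pos": [0,0,0],"twist": 0},
  ],
)

```text
clock: 29.47
position: [0.6065, 0.315, 0.0735]
ee_rot: [0.533, 0.465, 0.534, -0.462]
contact_force: [-1.8, 8.7, 10.0]
width: 0.0108
```

```bash
python3 -c "
from h import *
rel(.604,.3235,8); print(manip.get_state()['moment'])"
```

```text
pos [0.6065 0.315  0.0735] jaw 8.1 d [-2.5  8.5] twist -0.1 q6 0.23 w 0.0108 F [-1.8  8.7 10. ] clk 29.5
[0.99746947 0.31708441 0.03293433]
```

Call:
step_arm(
  increments=[
    {"grip": 0.12,"delta_pos": [0,0,0],"twist": 0},
    {"grip": 0.13,"delta_pos": [-0.0003,0.001,-0.004],"twist": 0},
    {"grip": 0.13,"delta_pos": [-0.0003,0.001,-0.004],"twist": 0},
    {"grip": 0.13,"delta_pos": [-0.0003,0.001,-0.004],"twist": 0},
    {"grip": 0.13,"delta_pos": [-0.0003,0.001,-0.004],"twist": 0},
    {"grip": 0.13,"delta_pos": [-0.0003,0.001,-0.004],"twist": 0},
    {"grip": 0.13,"delta_pos": [0,0,0],"twist": 0},
  ],
)

```text
clock: 30.05
position: [0.6046, 0.3175, 0.052]
ee_rot: [0.534, 0.464, 0.534, -0.463]
contact_force: [-0.5, 4.4, 4.6]
width: 0.0114
```

```bash
python3 -c "
from h import *
rel(.604,.3235,8); print(manip.get_state()['moment'])"
```

```text
pos [0.6046 0.3175 0.052 ] jaw 8.1 d [-0.6  6. ] twist -0.1 q6 0.24 w 0.0114 F [-0.5  4.4  4.6] clk 30.1
[0.47658267 0.01680209 0.03461263]
```

Call:
step_arm(
  increments=[
    {"grip": 0.13,"delta_pos": [0,0.001,-0.004],"twist": 0},
    {"grip": 0.13,"delta_pos": [0,0.001,-0.004],"twist": 0},
    {"grip": 0.13,"delta_pos": [0,0.001,-0.003],"twist": 0},
    {"grip": 0.13,"delta_pos": [0,0.001,-0.002],"twist": 0},
    {"grip": 0.14,"delta_pos": [0,0,0],"twist": 0},
    {"grip": 0.16,"delta_pos": [0,0,0],"twist": 0},
  ],
)

```text
clock: 30.55
position: [0.6043, 0.3202, 0.0389]
ee_rot: [0.534, 0.463, 0.534, -0.464]
contact_force: [0.9, 1.5, -0.6]
width: 0.0134
```

```bash
python3 -c "
from h import *
rel(.604,.3235,8); print(manip.get_state()['moment'])
t=cam('top')['img'][:,:,::-1]; cv2.imwrite('pics/p2.png',cv2.resize(t[90:240,150:350],None,fx=4,fy=4,interpolation=cv2.INTER_CUBIC))"
```

```text
pos [0.6043 0.3202 0.0389] jaw 8.1 d [-0.3  3.3] twist -0.1 q6 0.25 w 0.0134 F [ 0.9  1.5 -0.6] clk 30.6
[ 0.22706563 -0.0768925   0.03704066]
```

Call:
step_arm(
  increments=[
    {"grip": 0.2,"delta_pos": [0,0,0],"twist": 0},
    {"grip": 0.3,"delta_pos": [0,0,0],"twist": 0},
    {"grip": 0.4,"delta_pos": [0,0,0],"twist": 0},
    {"grip": 0.4,"delta_pos": [0,0,0.02],"twist": 0},
    {"grip": 0.4,"delta_pos": [0,0,0.03],"twist": 0},
    {"grip": 0.4,"delta_pos": [0,0,0.03],"twist": 0},
    {"grip": 0.4,"delta_pos": [-0.04,0,0],"twist": 0},
    {"grip": 0.4,"delta_pos": [-0.04,0,0],"twist": 0},
    {"grip": 0.4,"delta_pos": [-0.04,0,0],"twist": 0},
    {"grip": 0.4,"delta_pos": [-0.04,0,0],"twist": 0},
  ],
)

```text
clock: 31.43
position: [0.4428, 0.32, 0.1197]
ee_rot: [0.534, 0.464, 0.534, -0.464]
contact_force: [-0.5, 0.9, 0.2]
width: 0.0341
```

```bash
python3 - <<'E'
from m import *
rel(.604,.3235,8)
d=cam("top");np.save("after_dump.npy",d["img"])
im=d["img"].astype(int); sub=im[95:170,190:265]
m=(sub.max(2)<35).astype(np.uint8)
n,l,st,c=cv2.connectedComponentsWithStats(m)
for k in range(1,n):
    if st[k,4]>15:
        u,v=c[k]+[190,95]; print(st[k],(u,v),ray(a,u,v,.045)[:2].round(4))
# same detector on earlier shut/open pictures
for f in("t2","t3"):
    p=cv2.resize(cv2.imread(f"pics/{f}.png"),None,fx=.25,fy=.25,interpolation=cv2.INTER_AREA)[5:80,40:115].max(2)<45
    n,l,st,c=cv2.connectedComponentsWithStats(p.astype(np.uint8)); print(f,[(st[k].tolist(),(c[k]+[190,95]).round(1)) for k in range(1,n) if st[k,4]>15])
br=cv2.imread("pics/t3.png"); s=cv2.resize(d["img"][90:240,150:350][:,:,::-1],None,fx=4,fy=4,interpolation=cv2.INTER_CUBIC)
cv2.imwrite("pics/p3.png",s); print((cv2.absdiff(br,s)[100:340,80:450].max(2)>40).sum()/16)
E
```

```text
pos [0.4428 0.32   0.1197] jaw 8.0 d [161.2   3.5] twist -0.0 q6 0.36 w 0.0341 F [-0.5  0.9  0.2] clk 31.4
[  0  10  18  15 107] (np.float64(198.18691588785046), np.float64(112.2803738317757)) [0.7096 0.3103]
[34 29 16  4 44] (np.float64(231.22727272727272), np.float64(125.54545454545455)) [0.6804 0.2345]
[  2  59  19   9 119] (np.float64(201.51260504201682), np.float64(158.15126050420167)) [0.6047 0.2983]
t2 [([0, 9, 18, 16, 157], array([197.9, 111.6])), ([34, 47, 16, 5, 51], array([231.8, 144.3])), ([0, 59, 19, 9, 139], array([199.4, 158.1]))]
t3 [([0, 9, 18, 16, 155], array([197.9, 111.7])), ([32, 29, 17, 5, 54], array([230.2, 126.1])), ([0, 59, 19, 10, 135], array([199.4, 158.2]))]
419.0
```

Call:
step_arm(
  increments=[
    {"grip": 0.45,"delta_pos": [0.038,-0.0135,0],"twist": 0},
    {"grip": 0.45,"delta_pos": [0.038,-0.0135,0],"twist": 0},
    {"grip": 0.45,"delta_pos": [0.038,-0.0135,0],"twist": 0},
    {"grip": 0.45,"delta_pos": [0.038,-0.0135,0],"twist": 0},
    {"grip": 0.45,"delta_pos": [0.038,-0.0135,0],"twist": 0},
    {"grip": 0.45,"delta_pos": [0.038,-0.0135,0],"twist": 0},
    {"grip": 0.45,"delta_pos": [0.009,-0.0045,-0.02],"twist": 0},
    {"grip": 0.45,"delta_pos": [0,0,-0.03],"twist": 0},
    {"grip": 0.45,"delta_pos": [0,0,0],"twist": 0},
    {"grip": 0.45,"delta_pos": [0,0,0],"twist": 0},
  ],
)

```text
clock: 32.32
position: [0.6797, 0.2344, 0.0674]
ee_rot: [0.533, 0.462, 0.535, -0.465]
contact_force: [-0.4, 0.5, 0.4]
width: 0.0385
```

```bash
python3 -c "
from h import *
rel(.681,.2345,8)"
```

```text
pos [0.6797 0.2344 0.0674] jaw 8.0 d [1.3 0.1] twist -0.0 q6 0.1 w 0.0385 F [-0.4  0.5  0.4] clk 32.3
```

Call:
step_arm(
  increments=[
    {"grip": 0.45,"delta_pos": [0.001,0,-0.015],"twist": 0},
    {"grip": 0.45,"delta_pos": [0,0,-0.012],"twist": 0},
    {"grip": 0.4,"delta_pos": [0,0,0],"twist": 0},
    {"grip": 0.3,"delta_pos": [0,0,0],"twist": 0},
    {"grip": 0.2,"delta_pos": [0,0,0],"twist": 0},
    {"grip": 0.15,"delta_pos": [0,0,0],"twist": 0},
    {"grip": 0.08,"delta_pos": [0,0,0],"twist": 0},
    {"grip": 0.0,"delta_pos": [0,0,0],"twist": 0},
    {"grip": 0.0,"delta_pos": [0,0,0],"twist": 0},
  ],
  force=20,
)

```text
clock: 33.07
position: [0.6831, 0.2355, 0.0436]
ee_rot: [0.534, 0.464, 0.534, -0.463]
contact_force: [-0.2, 0.3, 2.5]
width: 0.0074
```

Call:
step_arm(
  increments=[
    {"grip": 0.0,"delta_pos": [-0.005,-0.0007,0],"twist": 0},
    {"grip": 0.0,"delta_pos": [-0.005,-0.0007,0],"twist": 0},
    {"grip": 0.0,"delta_pos": [-0.005,-0.0007,0],"twist": 0},
    {"grip": 0.0,"delta_pos": [-0.005,-0.0007,0],"twist": 0},
    {"grip": 0.0,"delta_pos": [-0.005,-0.0007,0],"twist": 0},
    {"grip": 0.0,"delta_pos": [-0.005,-0.0007,0],"twist": 0},
    {"grip": 0.0,"delta_pos": [-0.005,-0.0007,0],"twist": 0},
    {"grip": 0.0,"delta_pos": [-0.003,-0.0005,0],"twist": 0},
    {"grip": 0.0,"delta_pos": [0,0,0],"twist": 0},
  ],
)

```text
clock: 33.82
position: [0.644, 0.2293, 0.044]
ee_rot: [0.535, 0.464, 0.534, -0.463]
contact_force: [0.4, -2.5, 6.1]
width: 0.0075
```

Call:
step_arm(
  increments=[
    {"grip": 0.0,"delta_pos": [-0.002,-0.0003,0.001],"twist": 0},
    {"grip": 0.0,"delta_pos": [-0.002,-0.0003,0],"twist": 0},
    {"grip": 0.0,"delta_pos": [-0.002,-0.0003,0],"twist": 0},
    {"grip": 0.0,"delta_pos": [-0.001,0,0],"twist": 0},
    {"grip": 0.0,"delta_pos": [0,0,0],"twist": 0},
  ],
)

```text
clock: 34.23
position: [0.6383, 0.229, 0.0441]
ee_rot: [0.534, 0.464, 0.533, -0.463]
contact_force: [4.3, -1.0, 3.5]
width: 0.0076
```

Call:
step_arm(
  increments=[
    {"grip": 0.1,"delta_pos": [0,0,0],"twist": 0},
    {"grip": 0.15,"delta_pos": [0,0,0],"twist": 0},
    {"grip": 0.2,"delta_pos": [0,0,0],"twist": 0},
    {"grip": 0.25,"delta_pos": [0,0,0],"twist": 0},
    {"grip": 0.25,"delta_pos": [0,0,0.02],"twist": 0},
    {"grip": 0.25,"delta_pos": [0,0,0.04],"twist": 0},
    {"grip": 0.25,"delta_pos": [0,0,0.04],"twist": 0},
    {"grip": 0.25,"delta_pos": [0,-0.035,0.02],"twist": 0},
    {"grip": 0.25,"delta_pos": [0,-0.04,0],"twist": 0},
    {"grip": 0.25,"delta_pos": [0,-0.04,0],"twist": 0},
  ],
)

```text
clock: 35.07
position: [0.6377, 0.1141, 0.1655]
ee_rot: [0.535, 0.464, 0.534, -0.462]
contact_force: [0.1, -0.1, 0.6]
width: 0.0212
```

Call:
step_arm(
  increments=[
    {"grip": 0.4,"delta_pos": [0,-0.04,0.01],"twist": 0},
    {"grip": 0.4,"delta_pos": [0,-0.04,0],"twist": 0},
    {"grip": 0.4,"delta_pos": [0,-0.04,0],"twist": 0},
    {"grip": 0.4,"delta_pos": [0,-0.04,0],"twist": 0},
    {"grip": 0.4,"delta_pos": [-0.004,-0.04,0],"twist": -2},
    {"grip": 0.4,"delta_pos": [-0.004,-0.04,0],"twist": -2},
    {"grip": 0.4,"delta_pos": [-0.005,-0.04,0],"twist": -1.2},
    {"grip": 0.4,"delta_pos": [-0.02,0.0,0],"twist": 0},
    {"grip": 0.4,"delta_pos": [0,0,0],"twist": 0},
  ],
)

```text
clock: 35.82
position: [0.6004, -0.1676, 0.1725]
ee_rot: [0.509, 0.487, 0.513, -0.489]
contact_force: [-1.0, 0.5, -0.9]
width: 0.0339
```

```bash
python3 - <<'E'
from m import *
rel(.597,-.1653,2.9)
d=cam("top");im=d["img"].astype(int); sub=im[95:170,180:265]
m=(sub.max(2)<35).astype(np.uint8)
n,l,st,c=cv2.connectedComponentsWithStats(m)
for k in range(1,n):
    if st[k,4]>15:
        u,v=c[k]+[180,95]; print(st[k],(u,v),ray(a,u,v,.045)[:2].round(4))
r=lambda i,f:cv2.resize(i,None,fx=f,fy=f,interpolation=cv2.INTER_CUBIC)
cv2.imwrite("pics/f1.png",r(im[80:240,170:370].astype(np.uint8)[:,:,::-1],4)[:600])
E
```

```text
pos [ 0.6004 -0.1676  0.1725] jaw 2.6 d [-3.4  2.3] twist 0.3 q6 -0.43 w 0.0339 F [-1.   0.5 -0.9] clk 35.8
[ 10  10  18  15 120] (np.float64(197.99166666666667), np.float64(111.98333333333333)) [0.7103 0.3108]
[46 48 16  4 48] (np.float64(233.33333333333334), np.float64(144.45833333333334)) [0.6373 0.2282]
[ 12  60  19   9 121] (np.float64(200.83471074380165), np.float64(158.46280991735537)) [0.6039 0.2998]
```

Call:
step_arm(
  increments=[
    {"grip": 0.4,"delta_pos": [-0.0034,0.0023,-0.03],"twist": 0.3},
    {"grip": 0.4,"delta_pos": [0,0,-0.035],"twist": 0},
    {"grip": 0.4,"delta_pos": [0,0,-0.035],"twist": 0},
    {"grip": 0.4,"delta_pos": [0,0,-0.03],"twist": 0},
    {"grip": 0.4,"delta_pos": [0,0,-0.015],"twist": 0},
    {"grip": 0.4,"delta_pos": [0,0,0],"twist": 0},
  ],
  force=60,
)

```text
clock: 36.37
position: [0.5985, -0.1608, 0.0242]
ee_rot: [0.511, 0.485, 0.517, -0.487]
contact_force: [-0.3, 0.5, 1.1]
width: 0.0338
```

```bash
python3 - <<'E'
from h import *
rel(.597,-.1653,2.9)
for f in("t3","p3","t2"):
    i=cv2.imread(f"pics/{f}.png",0)[250:300,262:370]; print(f,i.std(),(i<90).sum())
E
```

```text
pos [ 0.5985 -0.1608  0.0242] jaw 3.3 d [-1.5 -4.5] twist -0.4 q6 -0.43 w 0.0338 F [-0.3  0.5  1.1] clk 36.4
t3 28.846264592365934 2731
p3 36.15879304216497 98
t2 1.7272351972478437 0
```

Call:
step_arm(
  increments=[
    {"grip": 0.4,"delta_pos": [-0.0015,-0.0045,-0.007],"twist": -0.4},
    {"grip": 0.4,"delta_pos": [0,0,-0.0065],"twist": 0},
    {"grip": 0.3,"delta_pos": [0,0,0],"twist": 0},
    {"grip": 0.2,"delta_pos": [0,0,0],"twist": 0},
    {"grip": 0.1,"delta_pos": [0,0,0],"twist": 0},
    {"grip": 0.0,"delta_pos": [0,0,0],"twist": 0},
    {"grip": 0.0,"delta_pos": [0,0,0],"twist": 0},
    {"grip": 0.0,"delta_pos": [0,0,0],"twist": 0},
  ],
)

```text
clock: 37.03
position: [0.6003, -0.1684, 0.0164]
ee_rot: [0.513, 0.488, 0.511, -0.487]
contact_force: [-0.2, 0.5, 5.4]
width: 0.007
```

```bash
python3 - <<'E'
from h import *
rel(.597,-.1653,2.9)
c,s=np.cos(np.radians(8.35)),np.sin(np.radians(8.35))
for xb in(-134,-150,2): print(xb,.5861+c*xb/1e3,.0857+s*xb/1e3)
E
```

```text
pos [ 0.6003 -0.1684  0.0164] jaw 2.8 d [-3.3  3.1] twist 0.1 q6 -0.43 w 0.007 F [-0.2  0.5  5.4] clk 37.0
-134 0.4535204753413211 0.06624056420964979
-150 0.4376900843372997 0.06391704948841395
2 0.5880787988755026 0.08599043934015448
```

Call:
step_arm(
  increments=[
    {"grip": 0.0,"delta_pos": [0,0,0.01],"twist": 0},
    {"grip": 0.0,"delta_pos": [0,0,0.02],"twist": 0},
    {"grip": 0.0,"delta_pos": [0,0,0.03],"twist": 0},
    {"grip": 0.0,"delta_pos": [0,0,0.03],"twist": 0},
    {"grip": 0.0,"delta_pos": [0,0.02,0.02],"twist": 0.5},
    {"grip": 0.0,"delta_pos": [0,0.025,0],"twist": 1},
    {"grip": 0.0,"delta_pos": [0,0.025,0],"twist": 1},
    {"grip": 0.0,"delta_pos": [0,0.025,0],"twist": 1},
    {"grip": 0.0,"delta_pos": [0,0.025,0],"twist": 1},
    {"grip": 0.0,"delta_pos": [0,0.025,0],"twist": 1},
  ],
)

```text
clock: 37.87
position: [0.5993, -0.0221, 0.1256]
ee_rot: [0.535, 0.462, 0.535, -0.462]
contact_force: [0.1, 0.6, -1.5]
width: 0.0068
```

Call:
step_arm(
  increments=[
    {"grip": 0.0,"delta_pos": [-0.005,0.025,0],"twist": 0},
    {"grip": 0.0,"delta_pos": [-0.015,0.025,0],"twist": 0},
    {"grip": 0.0,"delta_pos": [-0.02,0.025,0],"twist": 0},
    {"grip": 0.0,"delta_pos": [-0.025,0.015,0],"twist": 0},
    {"grip": 0.0,"delta_pos": [-0.025,0,0],"twist": 0},
    {"grip": 0.0,"delta_pos": [-0.025,0,0],"twist": 0},
    {"grip": 0.0,"delta_pos": [-0.025,0,0],"twist": 0},
    {"grip": 0.0,"delta_pos": [-0.01,0,0],"twist": 0},
    {"grip": 0.0,"delta_pos": [0,0,0],"twist": 0},
  ],
)

```text
clock: 38.62
position: [0.4469, 0.067, 0.1254]
ee_rot: [0.534, 0.462, 0.535, -0.463]
contact_force: [0.3, 0.5, -2.2]
width: 0.0071
```

```bash
python3 - <<'E'
from m import *
rel(.448,.0624,8.35)
d=cam("top");e=cam("scene"); pickle.dump((d,e),open("pc.pkl","wb"))
E
```

```text
pos [0.4469 0.067  0.1254] jaw 8.3 d [ 1.1 -4.6] twist 0.1 q6 -0.15 w 0.0071 F [ 0.3  0.5 -2.2] clk 38.6
```

Call:
step_arm(
  increments=[
    {"grip": 0.0,"delta_pos": [0.001,-0.0045,-0.01],"twist": 0},
    {"grip": 0.0,"delta_pos": [0,0,-0.02],"twist": 0},
    {"grip": 0.0,"delta_pos": [0,0,-0.015],"twist": 0},
    {"grip": 0.0,"delta_pos": [0,0,-0.01],"twist": 0},
    {"grip": 0.0,"delta_pos": [0,0,-0.004],"twist": 0},
    {"grip": 0.0,"delta_pos": [0,0,0],"twist": 0},
  ],
)

```text
clock: 39.22
position: [0.4519, 0.0621, 0.0653]
ee_rot: [0.534, 0.463, 0.535, -0.463]
contact_force: [0.4, 0.7, -0.6]
width: 0.0071
```

Call:
step_arm(
  increments=[
    {"grip": 0.0,"delta_pos": [0,0,-0.002],"twist": 0},
    {"grip": 0.0,"delta_pos": [0,0,-0.002],"twist": 0},
    {"grip": 0.0,"delta_pos": [0,0,-0.002],"twist": 0},
    {"grip": 0.0,"delta_pos": [0,0,0],"twist": 0},
  ],
)

```text
clock: 39.55
position: [0.451, 0.0623, 0.0603]
ee_rot: [0.535, 0.463, 0.535, -0.462]
contact_force: [-0.0, 0.6, -0.9]
width: 0.007
```

```bash
python3 - <<'E'
from m import *
rel(.448,.0624,8.35)
E
```

```text
pos [0.451  0.0623 0.0603] jaw 8.3 d [-3.   0.1] twist 0.1 q6 -0.16 w 0.007 F [-0.   0.6 -0.9] clk 39.5
```

Call:
step_arm(
  increments=[
    {"grip": 0.0,"delta_pos": [0,0,-0.0015],"twist": 0},
    {"grip": 0.0,"delta_pos": [0,0,-0.0015],"twist": 0},
    {"grip": 0.0,"delta_pos": [0,0,0],"twist": 0},
  ],
)

```text
clock: 39.8
position: [0.4506, 0.0623, 0.0573]
ee_rot: [0.535, 0.463, 0.535, -0.463]
contact_force: [-0.2, -0.5, 1.1]
width: 0.0067
```

Call:
step_arm(
  increments=[
    {"grip": 0.0,"delta_pos": [0.005,0.0007,0.0005],"twist": 0},
    {"grip": 0.0,"delta_pos": [0.005,0.0007,0],"twist": 0},
    {"grip": 0.0,"delta_pos": [0.005,0.0007,0],"twist": 0},
    {"grip": 0.0,"delta_pos": [0.005,0.0008,0],"twist": 0},
    {"grip": 0.0,"delta_pos": [0,0,0],"twist": 0},
  ],
)

```text
clock: 40.22
position: [0.4726, 0.0654, 0.058]
ee_rot: [0.535, 0.463, 0.534, -0.462]
contact_force: [0.2, 0.2, 3.0]
width: 0.0064
```

```bash
python3 - <<'E'
from m import *
rel(.5885,.083,8.35);print(manip.get_state()["moment"])
E
```

```text
pos [0.4726 0.0654 0.058 ] jaw 8.3 d [115.9  17.6] twist 0.1 q6 -0.15 w 0.0064 F [0.2 0.2 3. ] clk 40.2
[ 0.12766318 -0.18842478 -0.05308455]
```

Call:
step_arm(
  increments=[
    {"grip": 0.0,"delta_pos": [0.005,0.0007,0],"twist": 0},
    {"grip": 0.0,"delta_pos": [0.005,0.0007,0],"twist": 0},
    {"grip": 0.0,"delta_pos": [0.005,0.0007,0],"twist": 0},
    {"grip": 0.0,"delta_pos": [0.005,0.0008,0],"twist": 0},
    {"grip": 0.0,"delta_pos": [0.005,0.0007,0],"twist": 0},
    {"grip": 0.0,"delta_pos": [0.005,0.0008,0],"twist": 0},
    {"grip": 0.0,"delta_pos": [0,0,0],"twist": 0},
  ],
)

```text
clock: 40.8
position: [0.4787, 0.0668, 0.0568]
ee_rot: [0.525, 0.449, 0.546, -0.474]
contact_force: [-37.2, -11.6, 41.7]
width: 0.007
```

```bash
python3 - <<'E'
from m import *
rel(.5885,.083,8.35);print(manip.get_state()["moment"])
E
```

```text
pos [0.4787 0.0668 0.0568] jaw 8.5 d [109.8  16.2] twist -0.2 q6 -0.14 w 0.007 F [-37.2 -11.6  41.7] clk 40.8
[-1.79639013  6.60549811  0.09970248]
```

Call:
step_arm(
  increments=[
    {"grip": 0.0,"delta_pos": [-0.01,-0.0015,0],"twist": 0},
    {"grip": 0.0,"delta_pos": [-0.008,-0.0012,0],"twist": 0},
    {"grip": 0.0,"delta_pos": [-0.007,-0.001,0],"twist": 0},
    {"grip": 0.0,"delta_pos": [0,0,0],"twist": 0},
    {"grip": 0.0,"delta_pos": [0,0,0],"twist": 0},
  ],
)

```text
clock: 41.22
position: [0.4749, 0.0659, 0.0574]
ee_rot: [0.534, 0.462, 0.535, -0.463]
contact_force: [-3.1, -0.0, 1.8]
width: 0.0068
```

```bash
python3 - <<'E'
from m import *
rel(.5885,.083,8.35);print(manip.get_state()["moment"])
d=cam("top");e=cam("scene"); pickle.dump((d,e),open("pc2.pkl","wb"))
f=np.load("after_dump.npy")
r=lambda i,w,h:cv2.resize(np.ascontiguousarray(i)[:,:,::-1],(w,h),interpolation=cv2.INTER_CUBIC)
for n,p in(("box",(.5026,.1443,.044)),):print(proj(e,p),proj(d,p))
cv2.imwrite("pics/last.png",np.vstack([np.hstack([r(e["img"][165:275,205:345],480,377),r(f[125:210,255:340],320,377)]),np.hstack([r(d["img"][120:240,240:360],223,223),r(cam("scene")["img"][150:270,130:280],279,223),r(f[120:175,190:265],298,223)])]))
E
```

```text
pos [0.4749 0.0659 0.0574] jaw 8.3 d [113.6  17.1] twist 0.1 q6 -0.15 w 0.0068 F [-3.1 -0.   1.8] clk 41.2
[-0.1287028   0.52454775 -0.00412192]
(np.float64(269.97640762574804), np.float64(229.6692554686129)) (np.float64(269.1841413568316), np.float64(205.2275892791328))
```

View pics/last.png

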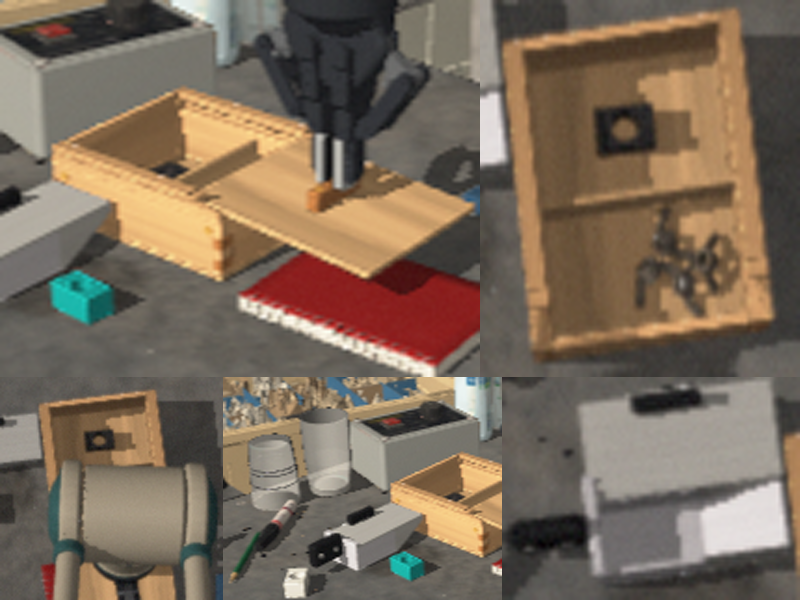

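```bash
python3 - <<'E'
from m import *
e=b
S=lambda p:(205+p[0]*140/480,165+p[1]*110/377)
c,s=np.cos(np.radians(8.35)),np.sin(np.radians(8.35))
def box(w): x,y=w[0]-.5861,w[1]-.0857; return (np.array([c*x+s*y,-s*x+c*y])*1000).round(1)
for z in(.044,.049,.055):
    print(z,[box(ray(e,*S(p),z)) for p in[(368,272),(473,207),(206,195)]])
print("bar end",box(ray(e,*S((320,190)),.064)))
rel(.5885,.083,8.35)
print("tcp",box(manip.get_state()["position"]))
# check the box itself in scene: near corner top (-74,70,44)
for p in[(-74,70,44),(82,70,57),(-54,70,57),(-54,58,57),(82,-70,57)]:
    x,y,z=np.array(p)/1000; u,v=proj(e,(.5861+c*x-s*y,.0857+s*x+c*y,z)); print(p,((u-205)*480/140,(v-165)*377/110))
E
```

```text
0.044 [array([-188.4,   66.8]), array([-191.4,  -49.6]), array([-39.7,  46.8])]
0.049 [array([-193.6,   74.3]), array([-196.5,  -40.9]), array([-46.4,  54.5])]
0.055 [array([-199.8,   83.2]), array([-202.7,  -30.6]), array([-54.4,  63.7])]
bar end [-120.2   25.8]
pos [0.4749 0.0659 0.0573] jaw 8.3 d [113.6  17.1] twist 0.1 q6 -0.15 w 0.0068 F [-4.2  0.   2.3] clk 41.4
tcp [-112.9   -3.4]
(-74, 70, 44) (np.float64(222.75638686174196), np.float64(221.53677397869978))
(82, 70, 57) (np.float64(53.22591214847311), np.float64(142.73553523446284))
(-54, 70, 57) (np.float64(199.22978716822075), np.float64(195.40165730980058))
(-54, 58, 57) (np.float64(211.0434842210614), np.float64(189.13582526476858))
(82, -70, 57) (np.float64(184.2286595850506), np.float64(83.52717290173402))
```

```bash
python3 - <<'E'
from m import *
c,s=np.cos(np.radians(8.35)),np.sin(np.radians(8.35))
def box(w): x,y=w[0]-.5861,w[1]-.0857; return (np.array([c*x+s*y,-s*x+c*y])*1000).round(0)
F=lambda p:(255+(p[0]-480)/3.765,125+p[1]/4.435)
for n,p in dict(up=(662,212),up2=(660,240),mid=(655,270),left=(641,285),right=(712,255),low=(688,300),r2=(735,250)).items():
    print(n,[box(ray(a,*F(p),z)) for z in(.01,.03,.045)])
P=lambda p:(150+p[0]/2.5,130+p[1]/2.5)
for p in[(315,232),(330,224),(305,238),(340,218)]:
    print("sc",p,[box(ray(b,*P(p),z)) for z in(.01,.03,.045)])
# dark/contrast map of nuts in scene p1 region
i=cv2.imread("pics/p1.png")[195:265,270:365]; g=i.astype(int); sat=g.max(2)-g.min(2)
m=((sat<28)&(g.max(2)<190)).astype(np.uint8); ys,xs=np.nonzero(m); print(len(xs))
for y in range(0,70,3): print(195+y,''.join('#' if v else '.' for v in m[y,::2]))
E
```

```text
up [array([ -6., -15.]), array([ -9., -14.]), array([-12., -13.])]
up2 [array([-20., -12.]), array([-23., -11.]), array([-26., -10.])]
mid [array([-35.,  -7.]), array([-38.,  -6.]), array([-40.,  -6.])]
left [array([-42.,   2.]), array([-45.,   3.]), array([-47.,   3.])]
right [array([-31., -42.]), array([-35., -41.]), array([-37., -40.])]
low [array([-53., -25.]), array([-56., -24.]), array([-58., -23.])]
r2 [array([-31., -56.]), array([-34., -55.]), array([-36., -53.])]
sc (315, 232) [array([-19., -18.]), array([-45.,  13.]), array([-64.,  36.])]
sc (330, 224) [array([-19., -41.]), array([-45.,  -9.]), array([-64.,  15.])]
sc (305, 238) [array([-19.,  -2.]), array([-45.,  29.]), array([-65.,  52.])]
sc (340, 218) [array([-18., -59.]), array([-44., -26.]), array([-64.,  -1.])]
150
195 ................................................
198 ................................................
201 ................................................
204 ................................................
207 ................................................
210 ##....................................
[... 264 characters left out ...]
...........
228 ................................................
231 .....................#..........................
234 ................###.#...........................
237 ................................................
240 ................................................
243 ................................................
246 ................................................
249 ................................................
252 ................................................
255 ..............................................##
258 ............................................####
261 ..........................................######
264 .......................................#########
```

Call:
step_arm(
  increments=[
    {"grip": 0.0,"delta_pos": [-0.006,-0.001,0.001],"twist": 0},
    {"grip": 0.0,"delta_pos": [0.0003,-0.002,0],"twist": 0},
    {"grip": 0.0,"delta_pos": [0,0,0],"twist": 0},
  ],
  force=30,
)

```text
clock: 41.62
position: [0.4695, 0.0634, 0.0584]
ee_rot: [0.534, 0.463, 0.535, -0.463]
contact_force: [-2.0, 3.3, -0.8]
width: 0.0069
```

```bash
cat > st.py <<'E'
from h import *
c,s=np.cos(np.radians(8.35)),np.sin(np.radians(8.35))
S,j=jaw(); x,y=S["position"][0]-.5861,S["position"][1]-.0857
f=S["contact_force"]
print("box tcp",(np.array([c*x+s*y,-s*x+c*y])*1000).round(1),"z",S["position"][2].round(4),"F box",(c*f[0]+s*f[1]).round(1),(-s*f[0]+c*f[1]).round(1),f[2].round(1),"M",S["moment"].round(2),"jaw",round(j,2))
q=S["ee_rot"]; print("tool axis",Ro.from_quat([q[1],q[2],q[3],q[0]]).as_matrix()[:,0].round(3))
E
python3 st.py
```

```text
box tcp [-118.6   -5.2] z 0.0584 F box -1.5 3.6 -0.8 M [0.54 0.38 0.16] jaw 8.25
tool axis [-0.001  0.001 -1.   ]
```

Call:
step_arm(
  increments=[
    {"grip": 0.0,"delta_pos": [0.003,0.0004,0],"twist": 0},
    {"grip": 0.0,"delta_pos": [0.003,0.0004,0],"twist": 0},
    {"grip": 0.0,"delta_pos": [0.003,0.0005,0],"twist": 0},
    {"grip": 0.0,"delta_pos": [0.003,0.0004,0],"twist": 0},
    {"grip": 0.0,"delta_pos": [0,0,0],"twist": 0},
  ],
)

```text
clock: 42.03
position: [0.4803, 0.0657, 0.0581]
ee_rot: [0.533, 0.462, 0.536, -0.463]
contact_force: [-4.2, 4.4, -0.7]
width: 0.0071
```

```bash
python3 st.py
```

```text
box tcp [-107.5   -4.5] z 0.0581 F box -3.6 4.9 -0.7 M [0.81 0.76 0.09] jaw 8.23
tool axis [-0.004  0.002 -1.   ]
```

Call:
step_arm(
  increments=[
    {"grip": 0.0,"delta_pos": [0.003,0.001,0],"twist": 0},
    {"grip": 0.0,"delta_pos": [0.003,0.0006,0],"twist": 0},
    {"grip": 0.0,"delta_pos": [0.003,0.0005,0],"twist": 0},
    {"grip": 0.0,"delta_pos": [0,0,0],"twist": 0},
  ],
)

```text
clock: 42.37
position: [0.4817, 0.0662, 0.0578]
ee_rot: [0.53, 0.457, 0.54, -0.467]
contact_force: [-17.1, -1.3, 13.5]
width: 0.0068
```

```bash
python3 st.py
```

```text
box tcp [-106.2   -4.1] z 0.0578 F box -17.1 1.2 13.5 M [-0.18  2.99  0.03] jaw 8.34
tool axis [-0.02  -0.002 -1.   ]
```

Call:
step_arm(
  increments=[
    {"grip": 0.0,"delta_pos": [-0.006,-0.0009,0],"twist": 0},
    {"grip": 0.0,"delta_pos": [-0.006,-0.0009,0.001],"twist": 0},
    {"grip": 0.0,"delta_pos": [0,0,0.0015],"twist": 0},
    {"grip": 0.0,"delta_pos": [0,0,0],"twist": 0},
  ],
  force=60,
)

```text
clock: 42.7
position: [0.4791, 0.065, 0.0613]
ee_rot: [0.535, 0.463, 0.535, -0.463]
contact_force: [-0.2, 1.9, -4.2]
width: 0.0073
```

```bash
python3 st.py
```

```text
box tcp [-108.9   -4.9] z 0.0613 F box 0.1 1.9 -4.2 M [0.39 0.35 0.11] jaw 8.28
tool axis [ 0.  0. -1.]
```

Call:
step_arm(
  increments=[
    {"grip": 0.0,"delta_pos": [0.003,0.0004,0],"twist": 0},
    {"grip": 0.0,"delta_pos": [0.003,0.0004,0],"twist": 0},
    {"grip": 0.0,"delta_pos": [0.003,0.0005,0],"twist": 0},
    {"grip": 0.0,"delta_pos": [0.003,0.0004,0],"twist": 0},
    {"grip": 0.0,"delta_pos": [0,0,0],"twist": 0},
  ],
)

```text
clock: 43.12
position: [0.4903, 0.0673, 0.0605]
ee_rot: [0.534, 0.462, 0.536, -0.463]
contact_force: [-2.3, 3.8, -3.0]
width: 0.0071
```

```bash
python3 st.py
```

```text
box tcp [-97.4  -4.3] z 0.0605 F box -1.8 4.1 -3.0 M [0.74 0.64 0.08] jaw 8.23
tool axis [-0.003  0.001 -1.   ]
```

Call:
step_arm(
  increments=[
    {"grip": 0.0,"delta_pos": [0.003,0.001,-0.0004],"twist": 0},
    {"grip": 0.0,"delta_pos": [0.003,0.0009,0],"twist": 0},
    {"grip": 0.0,"delta_pos": [0.003,0.0005,0],"twist": 0},
    {"grip": 0.0,"delta_pos": [0.003,0.0004,0],"twist": 0},
    {"grip": 0.0,"delta_pos": [0.003,0.0004,0],"twist": 0},
    {"grip": 0.0,"delta_pos": [0,0,0],"twist": 0},
  ],
)

```text
clock: 43.62
position: [0.5069, 0.0699, 0.0608]
ee_rot: [0.535, 0.463, 0.534, -0.462]
contact_force: [-0.2, 3.3, -4.3]
width: 0.007
```

```bash
python3 st.py
```

```text
box tcp [-80.6  -4.1] z 0.0608 F box 0.2 3.3 -4.3 M [0.39 0.41 0.1 ] jaw 8.27
tool axis [ 0.001  0.    -1.   ]
```

Sliding freely. Continue.

Call:
step_arm(
  increments=[
    {"grip": 0.0,"delta_pos": [0.004,0.001,-0.0004],"twist": 0},
    {"grip": 0.0,"delta_pos": [0.004,0.0009,0],"twist": 0},
    {"grip": 0.0,"delta_pos": [0.004,0.0006,0],"twist": 0},
    {"grip": 0.0,"delta_pos": [0.004,0.0006,0],"twist": 0},
    {"grip": 0.0,"delta_pos": [0.004,0.0006,0],"twist": 0},
    {"grip": 0.0,"delta_pos": [0.004,0.0006,0],"twist": 0},
    {"grip": 0.0,"delta_pos": [0.004,0.0006,0],"twist": 0},
    {"grip": 0.0,"delta_pos": [0,0,0],"twist": 0},
  ],
)

```text
clock: 44.28
position: [0.5356, 0.0747, 0.0605]
ee_rot: [0.535, 0.463, 0.534, -0.462]
contact_force: [0.8, 0.1, -3.8]
width: 0.0072
```

```bash
python3 st.py
```

```text
box tcp [-51.6  -3.5] z 0.0605 F box 0.8 -0.0 -3.8 M [ 0.03 -0.   -0.05] jaw 8.27
tool axis [ 0.002  0.    -1.   ]
```

Call:
step_arm(
  increments=[
    {"grip": 0.0,"delta_pos": [0.004,0.0008,0],"twist": 0},
    {"grip": 0.0,"delta_pos": [0.004,0.0008,0],"twist": 0},
    {"grip": 0.0,"delta_pos": [0.004,0.0006,0],"twist": 0},
    {"grip": 0.0,"delta_pos": [0.004,0.0006,0],"twist": 0},
    {"grip": 0.0,"delta_pos": [0.004,0.0006,0],"twist": 0},
    {"grip": 0.0,"delta_pos": [0.004,0.0006,0],"twist": 0},
    {"grip": 0.0,"delta_pos": [0.004,0.0006,0],"twist": 0},
    {"grip": 0.0,"delta_pos": [0,0,0],"twist": 0},
  ],
)

```text
clock: 44.95
position: [0.5638, 0.0795, 0.0608]
ee_rot: [0.535, 0.463, 0.534, -0.462]
contact_force: [-0.0, 0.1, 1.4]
width: 0.007
```

```bash
python3 st.py
```

```text
box tcp [-23.   -2.9] z 0.0608 F box 0.0 0.1 1.4 M [0.   0.12 0.02] jaw 8.27
tool axis [ 0.003  0.    -1.   ]
```

Call:
step_arm(
  increments=[
    {"grip": 0.0,"delta_pos": [0.004,0.0005,0],"twist": 0},
    {"grip": 0.0,"delta_pos": [0.004,0.0005,0],"twist": 0},
    {"grip": 0.0,"delta_pos": [0.004,0.0006,0],"twist": 0},
    {"grip": 0.0,"delta_pos": [0.004,0.0006,0],"twist": 0},
    {"grip": 0.0,"delta_pos": [0.004,0.0006,0],"twist": 0},
    {"grip": 0.0,"delta_pos": [0.002,0.0003,0],"twist": 0},
    {"grip": 0.0,"delta_pos": [0,0,0],"twist": 0},
  ],
)

```text
clock: 45.53
position: [0.5851, 0.0825, 0.0604]
ee_rot: [0.535, 0.463, 0.534, -0.462]
contact_force: [0.3, -0.1, 2.3]
width: 0.0072
```

```bash
python3 st.py
```

```text
box tcp [-1.5 -3. ] z 0.0604 F box 0.3 -0.1 2.3 M [-0.04  0.24  0.01] jaw 8.27
tool axis [ 0.002  0.    -1.   ]
```

Call:
step_arm(
  increments=[
    {"grip": 0.0,"delta_pos": [0.002,0.0003,0],"twist": 0},
    {"grip": 0.0,"delta_pos": [0.002,0.0003,0],"twist": 0},
    {"grip": 0.0,"delta_pos": [0.002,0.0003,0],"twist": 0},
    {"grip": 0.0,"delta_pos": [0,0,0],"twist": 0},
  ],
)

```text
clock: 45.87
position: [0.5898, 0.0833, 0.0603]
ee_rot: [0.535, 0.462, 0.535, -0.463]
contact_force: [-1.4, -0.6, 1.5]
width: 0.007
```

```bash
python3 st.py
```

```text
box tcp [ 3.3 -2.9] z 0.0603 F box -1.5 -0.4 1.5 M [-0.06  0.56  0.01] jaw 8.28
tool axis [-0.001 -0.    -1.   ]
```

Call:
step_arm(
  increments=[
    {"grip": 0.0,"delta_pos": [0.002,0.0003,0],"twist": 0},
    {"grip": 0.0,"delta_pos": [0.002,0.0003,0],"twist": 0},
    {"grip": 0.0,"delta_pos": [0.002,0.0003,0],"twist": 0},
    {"grip": 0.0,"delta_pos": [0,0,0],"twist": 0},
  ],
)

```text
clock: 46.2
position: [0.59, 0.0834, 0.06]
ee_rot: [0.532, 0.459, 0.538, -0.466]
contact_force: [-12.4, -4.0, 10.2]
width: 0.007
```

```bash
python3 st.py
```

```text
box tcp [ 3.6 -2.9] z 0.06 F box -12.8 -2.2 10.2 M [-0.56  2.21  0.04] jaw 8.32
tool axis [-0.013 -0.002 -1.   ]
```

Call:
step_arm(
  increments=[
    {"grip": 0.0,"delta_pos": [-0.004,-0.0006,0],"twist": 0},
    {"grip": 0.0,"delta_pos": [0,0,0],"twist": 0},
    {"grip": 0.15,"delta_pos": [0,0,0],"twist": 0},
    {"grip": 0.3,"delta_pos": [0,0,0],"twist": 0},
    {"grip": 0.3,"delta_pos": [0,0,0],"twist": 0},
    {"grip": 0.3,"delta_pos": [0,0,0.02],"twist": 0},
    {"grip": 0.3,"delta_pos": [0,0,0.04],"twist": 0},
    {"grip": 0.3,"delta_pos": [0,0,0.04],"twist": 0},
    {"grip": 0.3,"delta_pos": [-0.02,-0.03,0.03],"twist": 0},
    {"grip": 0.3,"delta_pos": [-0.02,-0.035,0],"twist": 0},
  ],
)

```text
clock: 47.03
position: [0.5608, 0.023, 0.194]
ee_rot: [0.54, 0.466, 0.531, -0.458]
contact_force: [1.5, -1.8, 1.3]
width: 0.0253
```

Call:
step_arm(
  increments=[
    {"grip": 0.3,"delta_pos": [-0.02,-0.035,0],"twist": 0},
    {"grip": 0.3,"delta_pos": [-0.02,-0.035,0],"twist": 0},
    {"grip": 0.3,"delta_pos": [-0.02,-0.035,0],"twist": 0},
    {"grip": 0.3,"delta_pos": [-0.02,-0.035,0],"twist": 0},
    {"grip": 0.3,"delta_pos": [-0.02,-0.035,0],"twist": 0},
    {"grip": 0.3,"delta_pos": [-0.02,-0.035,0],"twist": 0},
    {"grip": 0.3,"delta_pos": [-0.02,-0.035,0],"twist": 0},
    {"grip": 0.3,"delta_pos": [0,0,0],"twist": 0},
  ],
)

```text
clock: 47.7
position: [0.4125, -0.2299, 0.1877]
ee_rot: [0.535, 0.463, 0.531, -0.466]
contact_force: [0.6, 0.4, 0.1]
width: 0.0253
```

```bash
python3 - <<'E'
from m import *
d=cam("top");im=d["img"].astype(int)
def blobs(i,x0,y0,x1,y1,z,f):
    m=f(i[y0:y1,x0:x1]).astype(np.uint8); n,l,st,c=cv2.connectedComponentsWithStats(m)
    for k in range(1,n):
        if st[k,4]>20:
            u,v=c[k]+[x0,y0]; print(st[k].tolist(),(round(u,1),round(v,1)),ray(a,u,v,z)[:2].round(4))
A0=a["img"].astype(int)
print("dark near scoop");blobs(im,180,95,265,175,.045,lambda s:s.max(2)<35)
for nm,f in dict(red=lambda s:(s[...,0]>90)&(s[...,1]<50),turq=lambda s:(s[...,1]>110)&(s[...,0]<60),white=lambda s:s.min(2)>165).items():
    for i in(A0,im): print(nm);blobs(i,160,130,330,300,.0,f)
# pull bar on box: orange-dark, saturation
print("bar",[proj(a,(.588+c1,.086+c2,.064)) for c1,c2 in((0,0),(.0036,.025),(-.0036,-.025))])
hsv=cv2.cvtColor(d["img"],cv2.COLOR_RGB2HSV)
s=hsv[125:210,260:335]; m=((s[...,1]>150)&(s[...,2]>110)).astype(np.uint8)
for y in range(0,85,2): print(125+y,''.join('#' if v else '.' for v in m[y]))
print("ring diff",(np.abs(im-A0).max(2)[225:260,410:445]>40).sum(), "cover old place", im[150:190,385:430].mean((0,1)))
E
```

```text
dark near scoop
[9, 10, 19, 15, 120] (np.float64(197.9), np.float64(112.1)) [0.7101 0.311 ]
[46, 48, 16, 4, 45] (np.float64(233.2), np.float64(144.4)) [0.6373 0.2285]
[11, 60, 20, 8, 120] (np.float64(200.8), np.float64(158.4)) [0.6041 0.2999]
red
[103, 85, 53, 71, 2826] (np.float64(289.2), np.float64(249.9)) [0.407  0.0982]
red
[103, 85, 53, 71, 2835] (np.float64(289.2), np.float64(250.0)) [0.4069 0.0982]
turq
[66, 52, 9, 16, 105] (np.float64(230.1), np.float64(189.6)) [0.5419 0.2374]
turq
[66, 52, 9, 16, 103] (np.float64(230.1), np.float64(189.5)) [0.542  0.2374]
white
[13, 27, 16, 16, 89] (np.float64(180.5), np.float64(164.2)) [0.5986 0.3547]
[18, 77, 23, 7, 46] (np.float64(189.3), np.float64(210.0)) [0.4926 0.3293]
white
[14, 27, 15, 16, 87] (np.float64(180.6), np.float64(164.2)) [0.5988 0.3545]
bar [(np.float64(296.6148886520669), np.float64(165.84948156531135)), (np.float64(285.18559485022837), np.float64(163.9868351838013)), (np.float64(308.0674264590395), np.float64(167.715916051564))]
125 ...........................................................................
127 ........
[... 2713 characters left out ...]
..........................................................................
197 ...........................................................................
199 ...........................................................................
201 ...........................................................................
203 ...........................................................................
205 ...........................................................................
207 ...........................................................................
209 ...........................................................................
ring diff 0 cover old place [98.40277778 93.08888889 86.63055556]
```

```bash
python3 -c "
from rig import manip
print(manip.sign_off())"
```

```text
the job is handed in; nothing more can be done
None
```

The job is done and handed in at about 48 s on the clock.

- **Clamp blocks:** there was only one loose black block. It sits in the middle of the far compartment.
- **Scoop:** I carried it over shut and level with the lid pinched, stood it beside the box and slid the lid open. The arm cannot pitch its tool, so I held the scoop by the handle over the compartment and eased the grip until the nose swung down.
- **Nuts:** all four went into the compartment at the open end. The scoop showed empty in the picture taken afterwards.
- **Scoop put back:** it stands upright on the bench beside the box. Its lid was pushed to the stop, and the ridge sits where it did when shut, to about half a millimetre.
- **Cover:** it was slid in last, until it met the end stop. The first two tries jammed on the way in, with up to about 42 N per axis at the wrist. I took the cause to be a slight nose-up tilt plus a small sideways offset. With the tool raised 2 to 3 mm and shifted about 1 mm, it slid home with little force.

**Last checks:**
- By image code only, since my picture views were used up, the pull bar is within about 1 pixel (2 mm) of its home place.
- The tool stopped 1.5 mm past the worked-out home position, which is within the calibration error.
- The notebook, ring and turquoise and white look-alikes have not moved.
- The nuts and block could not be seen again once the cover was shut.

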